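# Stow the dog's balls and balm tin behind the sliding door

### The arm

A 6-joint arm with a two-finger parallel gripper is mounted at the origin on the work surface. World frame = base frame: x ahead of the robot, y to its left, z up, the work surface at z = 0. Lengths are in m, angles in degrees, forces in N, time in s.
With the tool pointing down it reaches from about 0.4 to 0.825 m from the base axis. Payload 7 kg.
Tool frame: the origin (TCP) lies at the very end of the fingers, on their centre line; the grasp point (between the pads) lies 19 mm behind it (ctrl.hold_point_z is the distance from the TCP to the grasp point, in m); z points along the fingers, y is the line along which they close (so a half turn about z gives the same grasp; the last joint's range is limited). The gripper opens to 88 mm and grips with 3 to 60 N. Pads are 19 mm wide; open, the fingers measure 130 mm over their backs; the gripper's body (78 mm by 193 mm) begins 47 mm behind the grasp point.
Start: joints at [87.496, 20.546, 0.682, 0, -70.136, -16.507], TCP at [0.22, 0.638, 0.227] pointing down, gripper open.
Joint ranges: [-176.03, 176.03], [-82.01, 121.73], [-58.28, 71.71], [-173.87, 95.51], [-174.79, -0.11], [-173.66, 173.66]. Speed limits (degrees/s): [136.94, 136.94, 172.46, 180, 180, 180].

### API

Orientations are given as [roll, pitch, yaw] about the fixed x, y, z axes, in that order (R = Rz(yaw) Ry(pitch) Rx(roll)).
In Python, from plant import sensors, viewer, workorder, ctrl gives the robot as it stands.
- The arm moves only by the shell command python3 -m pendant 'ROWS'. ROWS is JSON, a list of rows, each a list of 3 entries, a list of its own where there are three numbers: the opening, from -1 (shut) to 1 (fully open), so that 0 is half open, then the shift along the tool's x, y, z in m, then the turn, a rotation vector about the tool's x, y, z in degrees. A call has 1 to 10 rows; each row is the pose to reach, as a shift and turn from the pose commanded when the call began, along the tool's axes at that moment; what a row does not reach only later rows make up. A row lasts 1/12 s, in which the tool goes at most 41.7 mm and 7.16 degrees, less where a joint would pass 70% of its speed; a pose out of reach is approached as far as the arm can. A call with a gripper value outside its range is refused whole. The fingers move at their own pace and stop on an object; the grip force is fixed at half the most. Time passes only in rows, so rows that repeat a pose let the fingers close. It gives the time, the measured TCP pose, the force, the opening and the grip force at its end, in the units of the state.
- sensors.get_obs(): the state, without advancing time (a new reading comes with each control period).
- viewer.snapshot(name): name is "side" or "top" or "wrist"; returns the picture (384x512x3 uint8, red, green, blue); there is no depth.
- viewer.camera_params(name): a dict with "fx", "fy", "cx", "cy" (pixels), "extrinsics" (4x4, takes a point from world to camera coordinates). Camera axes: x right, y up, looking along -z (the intrinsics and any distortion apply to the point x, -y, -z); pixel columns grow to the right and rows downward; lengths in m; the calibration is good to about 2 mm. A picture is of the moment at which its call begins: read the wrist's pose just before it. camera_params takes no time and is no camera call; for the wrist camera it gives the pose at the moment of the call.
- workorder.close_job(): hands the job in; it is judged then, once.
The state is a dict: "clock": time; "joint_pos": joint angles; "qvel": joint speeds; "tau": joint torques, N m; "tool_pos": TCP position; "orientation": TCP orientation; "force": force on the tool from outside, world axes, zero at the start; "moment": the same for the moment, N m; "opening": finger opening in m; "gripper_force": force on a finger pad.
Only numpy, scipy, OpenCV 4.12 (cv2) and the standard library are available. Lean on these libraries where they do the work, as an engineer would, in place of code of your own. Each camera call takes 0.05 s, during which the arm holds its last target. There are 200 camera calls.

### The job

Put the dog's things away in the ball run: swing the wooden box's lid up and over until it stays open by itself, lift out every ball you find in it, and push each ball, and the round red-lidded tin left out on the top, along the back rail until it lies wholly behind the little white sliding door, under the glass. When all are in, shut the box lid, and leave the other things on the cabinet top where they are.

Things in the scene. Friction and masses are not known exactly. Their poses are not given: they have to be found in the camera images.
- ball_run: Ball run, fixed, on the bare top (z 0). Origin at the mouth of its bay, on the ball side of the back rail, at top level. +y along the rail into the bay (robot's left, up to 0.12 rad off world y), +x through the rail away from the robot. Wooden rail: x 0 to 15 mm, y -200 to 230, 45 mm high. Before the mouth (y -200 to 0) the lane in front of the rail is open from above and in front.
- door_edge (a point): Top of the upright edge of the white sliding door at the mouth, on the side facing the rail; axes as ball_run. The door (does not move) stands in front of the bay only: ball_run x -70 to -62 mm, y 0 to 230 mm, 45 mm high, so rail and door leave a lane 62 mm wide. A ball or the tin is wholly behind it when its centre is 23 mm or more past this edge.
- glass_edge (a point): Middle of the near edge of the fixed glass cover, on its upper face: ball_run x -31, y 30 mm, 51 mm above the top; glass 5 mm thick, from here to the closed end. Closed fingers pointing down can follow a ball or the tin between rail and door up to this edge and no farther; what is pushed, and what it pushes ahead, goes on under the glass.
- bay_end (a point): Foot of the stop at the closed end of the bay, mid-lane, at top level: ball_run x -31, y 220 mm. The bay holds three balls and the tin in a row.
- box: Light wooden box with a hinged lid, fixed, 140 mm (x) by 220 mm (y) by 60 mm high without lid, walls and floor 6 mm; origin at the centre of its underside, on the cabinet top. Its +x points away from the robot, up to 0.15 rad turned.
- lid (a joint): Angle of the box lid, rad: 0 shut, grows as the front edge swings up and over, stop at 1.9. The hinge is free: below about 1.45 the lid falls shut, beyond about 1.55 it stays open against its stop. Lid 150 g, 8 mm thick.
- lid_hinge (a point): Middle of the lid's hinge line, at the top of the box's far (+x) wall, on the underside of the lid; its axes are the lid's: y along the hinge line (the box's y), x from the shut lid's front edge to the hinge, z out of the lid's upper face, all turning with the lid.
- lid_handle (a point): Centre of the round brass knob head on the lid: head 28 mm across and 16 mm high, on a stem 12 mm thick. With the lid shut it is 43 mm above and 110 mm in front (box -x) of the hinge point, 35 mm above the lid's upper face; it circles the hinge as the lid turns. Pinched along the box's y it can turn between the fingers.
- paw_tin: Flat round metal tin of paw balm with a red lid, 46 mm diameter, 30 mm high, 70 g (hidden mass 0.7 to 1.4 of that); origin at its centre, 15 mm above what it stands on, z its axis. Always there; starts standing flat on the cabinet top in front of the run, left of the box. It slides, it does not roll while flat.
- ball_yellow: Yellow soft sponge-rubber ball with a thin white band, 46 mm diameter, 50 g (hidden mass 0.7 to 1.4 of that); origin at its centre, so 23 mm above what it rests on. It rolls sluggishly: let go at 0.1 m/s it stops within 1 cm, at 0.5 m/s within about 10 cm. One of three that may lie in the closed box, in a row along the box's y, about 65 mm apart (two or three of the three are there; an absent one reads None from the start).
- ball_blue: Blue soft sponge-rubber ball with a thin white band, 46 mm diameter, 50 g (hidden mass 0.7 to 1.4 of that); origin at its centre, so 23 mm above what it rests on. It rolls sluggishly: let go at 0.1 m/s it stops within 1 cm, at 0.5 m/s within about 10 cm. One of three that may lie in the closed box, in a row along the box's y, about 65 mm apart (two or three of the three are there; an absent one reads None from the start).
- ball_green: Green soft sponge-rubber ball with a thin white band, 46 mm diameter, 50 g (hidden mass 0.7 to 1.4 of that); origin at its centre, so 23 mm above what it rests on. It rolls sluggishly: let go at 0.1 m/s it stops within 1 cm, at 0.5 m/s within about 10 cm. One of three that may lie in the closed box, in a row along the box's y, about 65 mm apart (two or three of the three are there; an absent one reads None from the start).
- key_bowl: Bystander: navy ceramic key bowl, 130 mm across, 50 mm high; origin under its centre.
- coin_bowl: Bystander: small glass bowl with coins, 84 mm across, 35 mm high; origin under its centre.
- keys: Bystander: bunch of steel keys lying flat, 85 by 50 mm, about 6 mm high; origin under its centre.
- torch: Bystander: plastic torch lying behind the rail, 160 mm long (along its x), 44 mm thick; origin at its underside.
- shoe_brush: Bystander: wooden brush behind the rail, 150 by 50 mm, 45 mm high; origin under its centre.
- padlock: Bystander: brass padlock lying flat, 40 by 45 mm and a 30 mm shackle towards its +x, 20 mm high; origin under its body.
Things that resemble listed ones, but are neither listed nor needed, are in the scene too. There is more than one size of the paw_tin; the job needs the smallest.

How it is judged (in metres and radians):
On the way, in this order (a step that is already met when the one before it is completed fails the run):
1. the lid stands open by itself (value of joint lid above 1.55 rad and contact force between the fingers and box below 0.2 N), for 0.3 s.
2. every ball and the tin lie still in the bay, wholly behind the door (y of paw_tin in the frame of ball_run between 0.022 and 0.22 m and x of paw_tin in the frame of ball_run between -0.065 and 0 m and height (world z) of each of paw_tin, ball_yellow, ball_blue, ball_green below 0.03 m and linear speed of each of paw_tin, ball_yellow, ball_blue, ball_green below 0.02 m/s and y of ball_yellow in the frame of ball_run between 0.022 and 0.22 m and x of ball_yellow in the frame of ball_run between -0.065 and 0 m and y of ball_blue in the frame of ball_run between 0.022 and 0.22 m and x of ball_blue in the frame of ball_run between -0.065 and 0 m and y of ball_green in the frame of ball_run between 0.022 and 0.22 m and x of ball_green in the frame of ball_run between -0.065 and 0 m), for 0.2 s.
At the end, for the whole second after the job is handed in: Every ball there is and the tin lie still in the bay of the ball run, wholly past the door's edge (centre at least 22 mm beyond the mouth), and the box lid is shut (under 0.06 rad) (all of step 2 and value of joint lid below 0.06 rad); the robot touches nothing.
It fails at once if a bystander was shifted by more than 50 mm (distance of any of key_bowl, coin_bowl, keys, torch, shoe_brush, padlock from where it was at the start of the episode above 0.05 m).
Of ball_yellow, ball_blue, ball_green only 2 to 3 are there at a start; the rules pass over those that are not, and their reading is None.
At some moment in a run one of paw_tin may be knocked a few centimetres aside while the robot is not near it.
Once in a run the grip may slacken for a moment while it holds something.
It also fails if it takes over 210 s, if anything falls off the work surface, if the arm or the gripper's body presses on something with over 40 N, if the wrist force passes 120 N, or if a joint passes its speed limit or range.

## Working session

There is one attempt and no reset: what is moved stays moved. The work goes in short steps, Python scripts to look and compute and a shell command to move; the robot and the scene stay as the last step left them, time stands still between calls to the robot, and variables do not carry over. Pictures are saved under pics/ and viewed, at most 14 in all, crops included, and the job is handed in when it is done.

```bash
mkdir -p pics; ls
python3 - <<'E'
from plant import sensors, viewer, ctrl
import cv2, numpy as np
print(sensors.get_obs(), ctrl.hold_point_z)
for n in ("top","side","wrist"):
    p=viewer.camera_params(n); print(n,p)
    im=viewer.snapshot(n); cv2.imwrite(f"pics/{n}0.png",cv2.cvtColor(im,cv2.COLOR_RGB2BGR))
E
```

```text
pics
{'clock': 0.0, 'joint_pos': array([ 8.74969397e+01,  2.05910705e+01,  6.35100433e-01, -2.15540872e-02,
       -7.01349268e+01, -1.65059778e+01]), 'qvel': array([ 0.02453506,  0.08399755,  0.07298234, -0.05447477,  0.01025701,
       -0.0103835 ]), 'tau': array([-1.02189533e-03, -5.82711411e+01,  2.93067241e+01,  6.99757621e+00,
        6.96762989e-03, -1.51598069e-04]), 'tool_pos': array([0.21972736, 0.6377314 , 0.22563236]), 'orientation': array([ 1.79907092e+02, -6.40058910e-03, -1.90163732e+01]), 'force': array([ 0.80632449, -0.03410603,  0.36991143]), 'moment': array([ 0.03616064,  0.00294326, -0.02611818]), 'gripper_force': 0.0, 'opening': 0.0874455130639551} 0.0188
top {'fx': 353.66679208063516, 'fy': 353.66679208063516, 'cx': 253.3974629555978, 'cy': 192.84578422304975, 'extrinsics': array([[-0.00898674, -0.99992849,  0.00789057, -0.0308182 ],
       [ 0.99248377, -0.00795618,  0.12211741, -0.58078846],
       [-0.1220459 ,  0.0089287 ,  0.9924843 , -0.905463  ],
       [ 0.        ,  0.        ,  0.        ,  1.        ]])}
side {'fx': 396.630405335473, 'fy': 396.630405335473, 'cx': 264.24538048063744, 'cy': 196.98741267961518, 'extrinsics': array([[ 0.96783284, -0.25153127, -0.00562218, -0.54086107],
       [ 0.16209989,  0.60632063,  0.77852355, -0.1461471 ],
       [-0.19241417, -0.75439202,  0.62759021, -1.14226197],
       [ 0.        ,  0.        ,  0.        ,  1.        ]])}
wrist {'fx': 286.8499661836331, 'fy': 286.8499661836331, 'cx': 252.61162194498624, 'cy': 189.105188808331, 'extrinsics': array([[-0.32575604, -0.94545177,  0.00199112,  0.67474133],
       [ 0.91634597, -0.31624476, -0.24555918,  0.03163637],
       [ 0.23279404, -0.07816783,  0.96937956, -0.39058032],
       [ 0.        ,  0.        ,  0.        ,  1.        ]])}
```

View pics/top0.png

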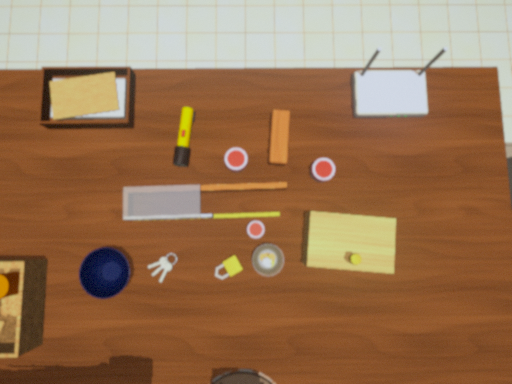

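View pics/side0.png

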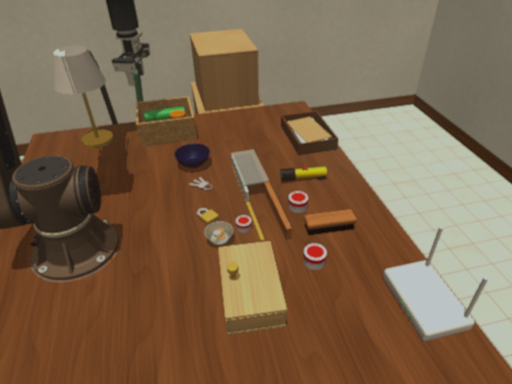

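```bash
cat > h.py <<'E'
import numpy as np, cv2
from plant import sensors, viewer
def shot(n,f=None,crop=None,s=1):
    p=viewer.camera_params(n); im=cv2.cvtColor(viewer.snapshot(n),cv2.COLOR_RGB2BGR)
    if f: save(im,f,crop,s)
    return im,p
def save(im,f,crop=None,s=1):
    if crop: x0,y0,x1,y1=crop; im=im[y0:y1,x0:x1]
    cv2.imwrite("pics/"+f,cv2.resize(im,None,fx=s,fy=s,interpolation=cv2.INTER_CUBIC))
def world(p,u,v,z):
    E=p["extrinsics"];R,t=E[:3,:3],E[:3,3];c=-R.T@t
    d=R.T@np.array([(u-p["cx"])/p["fx"],-(v-p["cy"])/p["fy"],-1])
    return c+d*(z-c[2])/d[2]
def pix(p,w):
    q=p["extrinsics"][:3,:3]@np.array(w)+p["extrinsics"][:3,3]
    return p["cx"]+p["fx"]*q[0]/-q[2], p["cy"]-p["fy"]*q[1]/-q[2]
E
python3 - <<'E'
from h import *
im=cv2.imread("pics/top0.png"); save(im,"topz.png",(115,145,415,285),2.66)
im=cv2.imread("pics/side0.png"); save(im,"sidez.png",(180,140,360,340),3)
p=viewer.camera_params("top")
for n,u,v,z in [("railL",200,186,.045),("railR",287,184,.045),("tin",256,229,.03),("tin2",236,158,.03),("tin3",323,168,.03),("knob",355,259,.1),("lid00",311,211,.068),("lid10",396,217,.068),("lid01",306,265,.068),("lid11",394,273,.068),("padlock",230,267,.01),("coin",267,260,.03),("keys",163,266,0.0),("bowl",105,272,.05)]:
    print(n,world(p,u,v,z).round(3))
E
```

```text
railL [0.599 0.105 0.045]
railR [ 0.602 -0.125  0.045]
tin [ 0.485 -0.042  0.03 ]
tin2 [0.677 0.01  0.03 ]
tin3 [ 0.647 -0.225  0.03 ]
knob [ 0.409 -0.28   0.1  ]
lid00 [ 0.529 -0.182  0.068]
lid10 [ 0.511 -0.399  0.068]
lid01 [ 0.393 -0.166  0.068]
lid11 [ 0.371 -0.386  0.068]
padlock [0.385 0.028 0.01 ]
coin [ 0.404 -0.07   0.03 ]
keys [0.389 0.209 0.   ]
bowl [0.379 0.343 0.05 ]
```

View pics/topz.png

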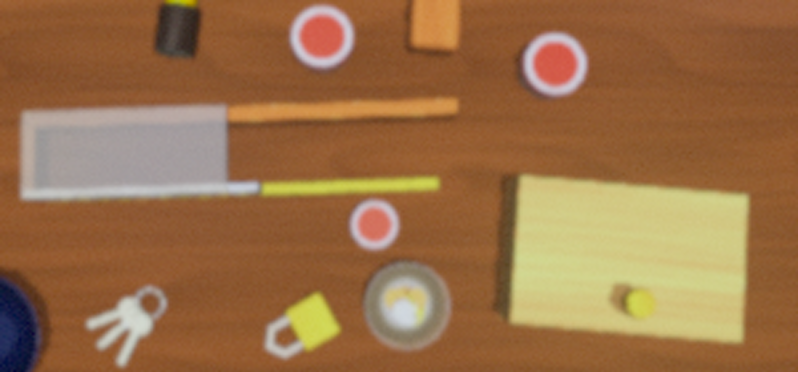

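View pics/sidez.png

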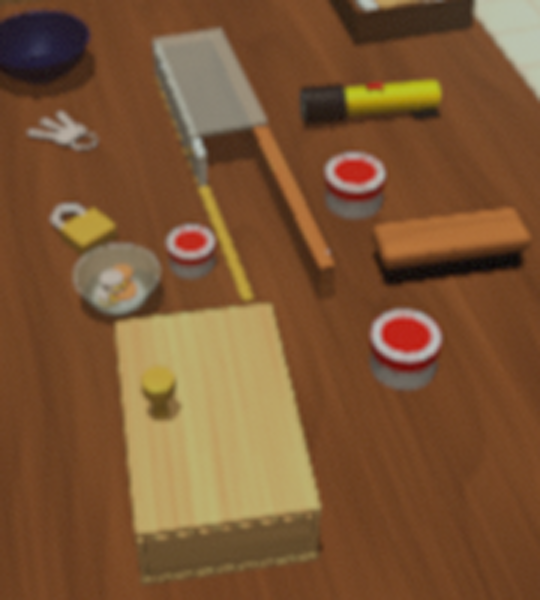

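```bash
cat > m.py <<'E'
from h import *
p=viewer.camera_params("top")
z=lambda a,b,h: world(p,115+(a+.5)/2.66-.5,145+(b+.5)/2.66-.5,h)
A=z(458,114,.045);B=z(229,122,.045);D1=z(260,184,.045);D2=z(22,190,.045);g1=z(227,105,.051);g2=z(227,186,.051);G=(g1+g2)/2
for n,v in dict(A=A,B=B,D1=D1,D2=D2,g1=g1,g2=g2,G=G).items(): print(n,v.round(4))
yaw=np.arctan2(-(B-A)[0],(B-A)[1]); print("yaw rail",yaw, "door",np.arctan2(-(D2-D1)[0],(D2-D1)[1]))
c=[z(*q,.068) for q in [(519,176),(749,194),(743,342),(510,324)]]
for q in c: print(q.round(4))
print("sizes",[np.linalg.norm(c[i]-c[(i+1)%4]).round(4) for i in range(4)], "centre",np.mean(c,0), "yaws",[np.arctan2(-(a-b)[0],(a-b)[1]) for a,b in((c[0],c[1]),(c[3],c[2]))],[np.arctan2((a-b)[1],(a-b)[0]) for a,b in((c[0],c[3]),(c[1],c[2]))])
print("knob",z(640,303,.111), "tin",z(374,225,.03))
E
python3 m.py
```

```text
A [ 0.5928 -0.1242  0.045 ]
B [0.5866 0.1029 0.045 ]
D1 [0.5249 0.0719 0.045 ]
D2 [0.521  0.3048 0.045 ]
g1 [0.6027 0.1041 0.051 ]
g2 [0.5228 0.1034 0.051 ]
G [0.5628 0.1038 0.051 ]
yaw rail 0.0273090047261797 door 0.016752653246715116
[ 0.529  -0.1792  0.068 ]
[ 0.5098 -0.4     0.068 ]
[ 0.3706 -0.3862  0.068 ]
[ 0.3894 -0.1668  0.068 ]
sizes [np.float64(0.2216), np.float64(0.1399), np.float64(0.2202), np.float64(0.1402)] centre [ 0.44970068 -0.28303803  0.068     ] yaws [np.float64(-0.08664367041486411), np.float64(-0.08539974497366255)] [np.float64(-0.08912503736052745), np.float64(-0.09894710225770542)]
knob [ 0.41047465 -0.27792544  0.111     ] tin [ 0.48412497 -0.03993771  0.03      ]
```

```bash
cat > to.py <<'E'
# usage: to.py x y z yaw [tilt] : TCP targets (world); tilt = lean of the gripper body towards tool... about box y axis
import sys, numpy as np
from scipy.spatial.transform import Rotation as R
from plant import sensors
o=sensors.get_obs()
def delta(x,y,z,yaw,tilt=0,tax=-5.0):
    # tilt>0: body leans toward -x of axis frame 'tax' (towards the robot)
    T=R.from_rotvec(-np.radians(tilt)*np.array([-np.sin(np.radians(tax)),np.cos(np.radians(tax)),0]))*R.from_euler("xyz",[180,0,yaw],degrees=True)
    C=R.from_euler("xyz",o["orientation"],degrees=True)
    return C.inv().apply(np.array([x,y,z])-o["tool_pos"]).round(4), (C.inv()*T).as_rotvec(degrees=True).round(1)
print("t",round(o["clock"],2),"pos",o["tool_pos"].round(4),"rpy",o["orientation"].round(1),"j",o["joint_pos"].round(0),"F",o["force"].round(1),"open",round(o["opening"],4),"gf",round(o["gripper_force"],1))
for a in sys.argv[1:]:
    d,r=delta(*map(float,a.split(","))); print(a,"->",d.tolist(),r.tolist())
E
python3 to.py .5,.3,.25,-19 .41,-.279,.2,-5
```

```text
t 0.15 pos [0.2198 0.6378 0.2258] rpy [179.9  -0.  -19. ] j [ 87.  21.   1.  -0. -70. -17.] F [ 0.3  0.  -0.9] open 0.0875 gf 0.0
.5,.3,.25,-19 -> [0.375, 0.2281, -0.0238] [0.1, -0.0, -0.0]
.41,-.279,.2,-5 -> [0.4786, 0.8048, 0.0269] [0.1, 0.0, -14.0]
```

```bash
python3 -m pendant '[[1,[0.375,0.228,-0.024],[0,0,-5]],[1,[0.375,0.228,-0.024],[0,0,-14]],[1,[0.375,0.228,-0.024],[0,0,-14]],[1,[0.375,0.228,-0.024],[0,0,-14]],[1,[0.375,0.228,-0.024],[0,0,-14]],[1,[0.375,0.228,-0.024],[0,0,-14]],[1,[0.375,0.228,-0.024],[0,0,-14]],[1,[0.375,0.228,-0.024],[0,0,-14]],[1,[0.375,0.228,-0.024],[0,0,-14]],[1,[0.375,0.228,-0.024],[0,0,-14]]]'; python3 to.py .45,-.05,.22,-5 .41,-.279,.2,-5
```

```text
clock: 0.98
tool_pos: [0.4864, 0.3162, 0.2495]
orientation: [-180.0, 0.0, -5.0]
force: [0.8, -0.4, 0.1]
opening: 0.0876
gripper_force: 0.0
t 0.98 pos [0.4864 0.3162 0.2495] rpy [-180.    0.   -5.] j [ 52.  11. -10.  -0. -70.  33.] F [ 0.8 -0.4  0.1] open 0.0876 gf 0.0
.45,-.05,.22,-5 -> [-0.0043, 0.3679, 0.0294] [-0.0, 0.0, 0.0]
.41,-.279,.2,-5 -> [-0.0242, 0.5996, 0.0494] [-0.0, 0.0, 0.0]
```

```bash
python3 -m pendant '[[1,[-0.02,0.36,-0.03],[0,0,0]],[1,[-0.02,0.36,-0.03],[0,0,0]],[1,[-0.02,0.36,-0.03],[0,0,0]],[1,[-0.02,0.36,-0.03],[0,0,0]],[1,[-0.02,0.36,-0.03],[0,0,0]],[1,[-0.02,0.36,-0.03],[0,0,0]],[1,[-0.02,0.36,-0.03],[0,0,0]],[1,[-0.02,0.36,-0.03],[0,0,0]],[1,[-0.02,0.36,-0.03],[0,0,0]],[1,[-0.02,0.36,-0.03],[0,0,0]]]'
python3 - <<'E'
from h import *
im,p=shot("wrist","w1.png",None,1.5)
E=p["extrinsics"];print(-E[:3,:3].T@E[:3,3]); np.save("w1p.npy",p,allow_pickle=True)
E
python3 to.py .41,-.279,.2,-5
```

```text
clock: 1.82
tool_pos: [0.433, -0.0426, 0.28]
orientation: [180.0, -0.0, -5.2]
force: [0.1, 0.1, 0.4]
opening: 0.0876
gripper_force: 0.0
[ 0.49809773 -0.04770826  0.4393749 ]
t 1.87 pos [ 0.4336 -0.041   0.2797] rpy [-180.    -0.    -5.2] j [ 21.  -5. -23.   0. -72.  64.] F [0.3 0.2 0.2] open 0.0875 gf 0.0
.41,-.279,.2,-5 -> [-0.0019, 0.2391, 0.0796] [-0.0, -0.0, -0.2]
```

View pics/w1.png

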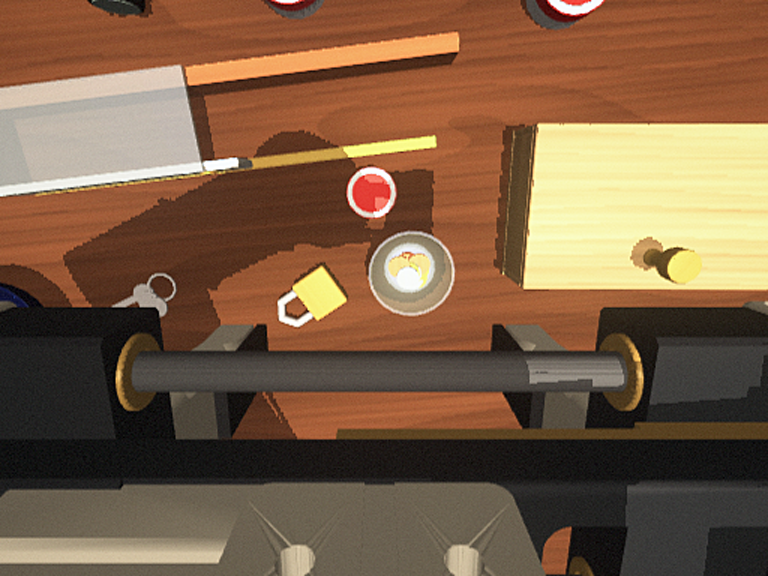

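Run:
```python
from h import *
p=np.load("w1p.npy",allow_pickle=True).item()
for n,u,v,z in [("railA",459,46,.045),("railAfar",458,33,.045),("railB",189,84,.045),("glass far",183,66,.051),("glass near",203,170,.051),("door in",240,158,.045),("door out",240,166,.045),("yel end",436,142,.0),("tin",371,192,.03),("coin",411,273,.035),("knob",685,265,.111)]:
    print(n,world(p,(u+.5)/1.5-.5,(v+.5)/1.5-.5,z).round(4))
```

```text
railA [ 0.5955 -0.1233  0.045 ]
railAfar [ 0.6053 -0.1229  0.045 ]
railB [0.5871 0.1055 0.045 ]
glass far [0.5997 0.1054 0.051 ]
glass near [0.5164 0.1048 0.051 ]
door in [0.5238 0.0727 0.045 ]
door out [0.517  0.0739 0.045 ]
yel end [ 0.5242 -0.1058  0.    ]
tin [ 0.4836 -0.039   0.03  ]
coin [ 0.4043 -0.0702  0.035 ]
knob [ 0.409  -0.2789  0.111 ]
```

```bash
python3 -m pendant '[[1,[-0.002,0.239,0.079],[0,0,0]],[1,[-0.002,0.239,0.079],[0,0,0]],[1,[-0.002,0.239,0.079],[0,0,0]],[1,[-0.002,0.239,0.079],[0,0,0]],[1,[-0.002,0.239,0.079],[0,0,0]],[1,[-0.002,0.239,0.079],[0,0,0]],[1,[-0.002,0.239,0.079],[0,0,0]],[1,[-0.002,0.239,0.079],[0,0,0]],[1,[-0.002,0.239,0.079],[0,0,0]],[1,[-0.002,0.239,0.079],[0,0,0]]]'; python3 to.py .4105,-.279,.084,-5
```

```text
clock: 2.7
tool_pos: [0.412, -0.2758, 0.2006]
orientation: [-180.0, -0.0, -4.9]
force: [-0.2, -0.4, -0.1]
opening: 0.0878
gripper_force: 0.0
t 2.7 pos [ 0.412  -0.2758  0.2006] rpy [-180.    -0.    -4.9] j [-11.   5. -24.  -0. -62.  96.] F [-0.2 -0.4 -0.1] open 0.0878 gf 0.0
.4105,-.279,.084,-5 -> [-0.0012, 0.0033, 0.1166] [-0.0, -0.0, 0.1]
```

```bash
python3 -m pendant '[[1,[-0.001,0.003,0.04],[0,0,0]],[1,[-0.001,0.003,0.07],[0,0,0]],[1,[-0.001,0.003,0.1],[0,0,0]],[1,[-0.001,0.003,0.117],[0,0,0]],[1,[-0.001,0.003,0.117],[0,0,0]],[1,[-0.001,0.003,0.117],[0,0,0]],[-0.6,[-0.001,0.003,0.117],[0,0,0]],[-0.6,[-0.001,0.003,0.117],[0,0,0]],[-0.6,[-0.001,0.003,0.117],[0,0,0]],[-0.6,[-0.001,0.003,0.117],[0,0,0]]]'; python3 -m pendant '[[-0.6,[0,0,0],[0,0,0]],[-0.6,[0,0,0],[0,0,0]],[-0.6,[0,0,0],[0,0,0]],[-0.6,[0,0,0],[0,0,0]]]'
```

```text
clock: 3.53
tool_pos: [0.4108, -0.2798, 0.0845]
orientation: [180.0, -0.1, -5.0]
force: [0.3, -0.3, -0.3]
opening: 0.0662
gripper_force: 0.0
clock: 3.87
tool_pos: [0.41, -0.2797, 0.0834]
orientation: [180.0, -0.0, -5.0]
force: [0.3, 0.7, 0.5]
opening: 0.0399
gripper_force: 0.0
```

```bash
python3 -m pendant '[[-0.6,[0,0,0],[0,0,0]],[-0.6,[0,0,0],[0,0,0]],[-0.6,[0,0,0],[0,0,0]],[-0.6,[0,0,0],[0,0,0]]]'; python3 -m pendant '[[-0.6,[0.004,0,-0.009],[0,0,0]],[-0.6,[0.009,0,-0.018],[0,0,0]],[-0.6,[0.015,0,-0.027],[0,0,0]],[-0.6,[0.021,0,-0.035],[0,0,0]],[-0.6,[0.0285,0,-0.0425],[0,0,0]],[-0.6,[0.036,0,-0.049],[0,0,0]],[-0.6,[0.0445,0,-0.0555],[0,0,0]],[-0.6,[0.0535,0,-0.0605],[0,0,0]],[-0.6,[0.0625,0,-0.065],[0,0,0]],[-0.6,[0.072,0,-0.069],[0,0,0]]]'
```

```text
clock: 4.2
tool_pos: [0.4101, -0.2789, 0.0832]
orientation: [-179.9, 0.0, -5.0]
force: [0.5, 6.6, 2.0]
opening: 0.0269
gripper_force: 30.0
clock: 5.03
tool_pos: [0.4819, -0.2856, 0.1527]
orientation: [-180.0, 0.1, -5.0]
force: [0.5, 3.5, -7.1]
opening: 0.0268
gripper_force: 30.0
```

```bash
python3 -m pendant '[[-0.6,[0.01,0,-0.003],[0,0,0]],[-0.6,[0.02,0,-0.005],[0,0,0]],[-0.6,[0.0305,0,-0.006],[0,0,0]],[-0.6,[0.0405,0,-0.006],[0,0,0]],[-0.6,[0.051,0,-0.0055],[0,0,0]],[-0.6,[0.061,0,-0.004],[0,0,0]],[-0.6,[0.071,0,-0.0015],[0,0,0]],[-0.6,[0.081,0,0.002],[0,0,0]],[-0.6,[0.09,0,0.006],[0,0,0]],[-0.6,[0.099,0,0.011],[0,0,0]]]'
```

```text
clock: 5.87
tool_pos: [0.5818, -0.295, 0.1413]
orientation: [180.0, -0.1, -5.0]
force: [-0.1, 2.6, 1.4]
opening: 0.0265
gripper_force: 30.0
```

```bash
python3 -m pendant '[[-0.6,[0,0,0],[0,0,0]],[0.2,[0,0,0],[0,0,0]],[0.2,[0,0,0],[0,0,0]],[0.2,[0,0,0],[0,0,0]],[0.2,[0,0,0],[0,0,0]],[0.2,[0,0,0],[0,0,0]],[0.2,[0,0,0],[0,0,0]],[0.2,[0,0,0],[0,0,0]]]'; python3 to.py
```

```text
clock: 6.53
tool_pos: [0.5804, -0.2947, 0.1415]
orientation: [180.0, -0.0, -5.0]
force: [-0.2, -0.1, 0.2]
opening: 0.0523
gripper_force: 0.1
t 6.53 pos [ 0.5804 -0.2947  0.1415] rpy [180.  -0.  -5.] j [-10.  22.  -9.   0. -59.  95.] F [-0.2 -0.1  0.2] open 0.0523 gf 0.1
```

Released. Move up clear, then over the run side, and look.

```bash
python3 -m pendant '[[0.2,[0.005,0,-0.02],[0,0,0]],[0.2,[0.01,0,-0.05],[0,0,0]],[0.2,[0.01,0,-0.09],[0,0,0]],[0.2,[0.01,0,-0.13],[0,0,0]],[0.2,[0.01,0,-0.13],[0,0,0]],[0.2,[-0.02,-0.04,-0.13],[0,0,0]],[0.2,[-0.06,-0.08,-0.13],[0,0,0]],[0.2,[-0.1,-0.12,-0.13],[0,0,0]],[0.2,[-0.13,-0.16,-0.13],[0,0,0]],[0.2,[-0.13,-0.18,-0.13],[0,0,0]]]'
python3 - <<'E'
from h import *
im,p=shot("top","top1.png",(220,130,420,310),3)
im,p=shot("side","side1.png",(170,150,350,340),3)
E
python3 to.py
```

```text
clock: 7.37
tool_pos: [0.4727, -0.1228, 0.2713]
orientation: [-180.0, -0.0, -5.1]
force: [0.5, 2.0, 1.1]
opening: 0.0525
gripper_force: 0.0
t 7.47 pos [ 0.4729 -0.1198  0.2724] rpy [-1.799e+02 -1.000e-01 -4.800e+00] j [  9.   1. -18.  -0. -71.  76.] F [ 1.6 -1.2 -0.3] open 0.0527 gf 0.0
```

View pics/top1.png

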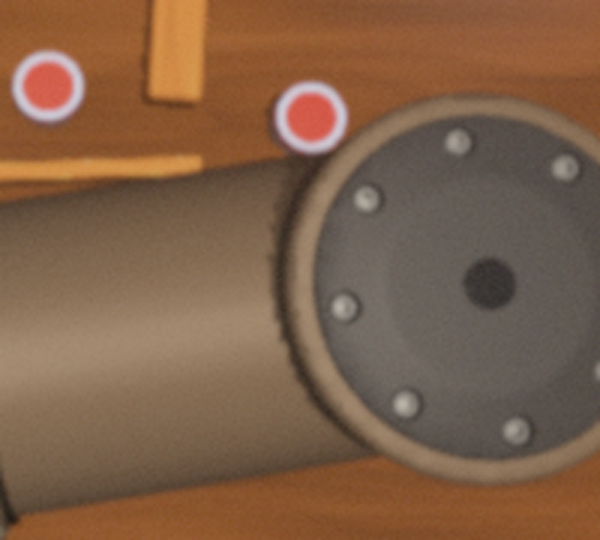

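```bash
python3 to.py .44,-.19,.25,-95 | tail -1; python3 -m pendant '[[0.5,[-0.03,0.06,0],[0,0,7]],[0.5,[-0.03,0.06,0],[0,0,14]],[0.5,[-0.027,0.073,0.022],[0,0,21]],[0.5,[-0.027,0.073,0.022],[0,0,28]],[0.5,[-0.027,0.073,0.022],[0,0,35]],[0.5,[-0.027,0.073,0.022],[0,0,42]],[0.5,[-0.027,0.073,0.022],[0,0,49]],[0.5,[-0.027,0.073,0.022],[0,0,56]],[0.5,[-0.027,0.073,0.022],[0,0,63]],[0.5,[-0.027,0.073,0.022],[0,0,70]]]';python3 -m pendant '[[0.5,[0,0,0],[0,0,7]],[0.5,[0,0,0],[0,0,14]],[0.5,[0,0,0],[0,0,20]],[0.5,[0,0,0],[0,0,20]]]'
python3 - <<'E'
from h import *
im,p=shot("wrist","w2.png",None,1.5); np.save("w2p.npy",p,allow_pickle=True)
E
python3 to.py
```

```text
.44,-.19,.25,-95 -> [-0.027, 0.0728, 0.0223] [-0.2, -0.0, 90.2]
clock: 8.3
tool_pos: [0.4418, -0.194, 0.2493]
orientation: [-180.0, -0.0, -75.4]
force: [-0.6, 0.6, -0.1]
opening: 0.066
gripper_force: 0.0
clock: 8.63
tool_pos: [0.4418, -0.194, 0.2493]
orientation: [-180.0, 0.0, -95.3]
force: [-0.2, 0.1, -0.8]
opening: 0.0657
gripper_force: 0.0
t 8.68 pos [ 0.4418 -0.194   0.2493] rpy [-180.    -0.   -94.9] j [ -0.   1. -21.   0. -68.  -5.] F [-0.1  0.5 -0. ] open 0.0659 gf 0.0
```

View pics/w2.png

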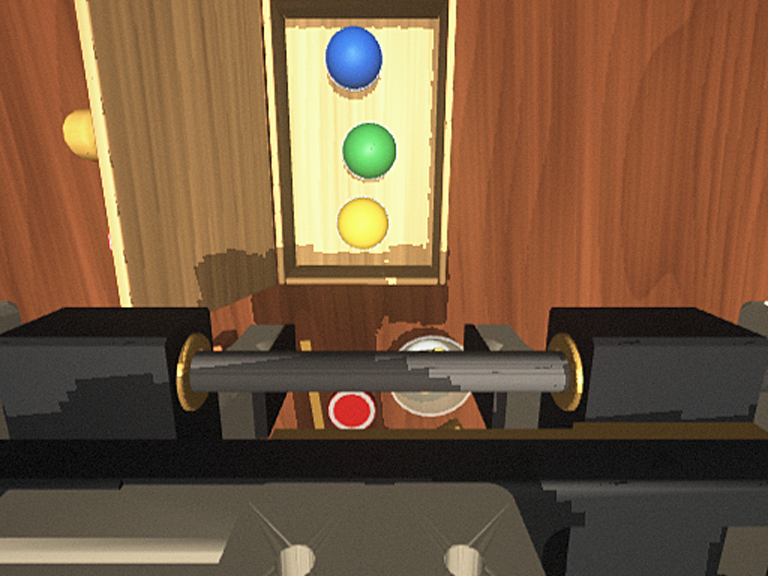

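```bash
python3 - <<'E'
from h import *
p=np.load("w2p.npy",allow_pickle=True).item()
a=np.radians(-5.);c=np.array([.4497,-.283])
for n,u,v,z in [("blue",354,57.5,.029),("green",369.5,151,.029),("yellow",362.5,222.5,.029),("tin",351.5,410,.03)]:
    w=world(p,(u+.5)/1.5-.5,(v+.5)/1.5-.5,z); d=w[:2]-c
    print(n,w.round(4),"box",np.round([d@[np.cos(a),np.sin(a)],d@[-np.sin(a),np.cos(a)]],4))
E
python3 to.py
```

```text
blue [ 0.4471 -0.3517  0.029 ] box [ 0.0034 -0.0686]
green [ 0.4417 -0.279   0.029 ] box [-0.0083  0.0033]
yellow [ 0.4537 -0.2198  0.029 ] box [-0.0015  0.0633]
tin [ 0.483  -0.0388  0.03  ] box [0.0119 0.2461]
t 8.68 pos [ 0.4418 -0.194   0.2493] rpy [-180.    -0.   -94.9] j [ -0.   1. -21.   0. -68.  -5.] F [-0.1  0.5 -0. ] open 0.0659 gf 0.0
```

```bash
python3 to.py .455,-.22,.12,-95,13 .455,-.22,.022,-95,13
```

```text
t 8.68 pos [ 0.4418 -0.194   0.2493] rpy [-180.    -0.   -94.9] j [ -0.   1. -21.   0. -68.  -5.] F [-0.1  0.5 -0. ] open 0.0659 gf 0.0
.455,-.22,.12,-95,13 -> [0.0248, -0.0154, 0.1294] [13.0, 0.0, 0.1]
.455,-.22,.022,-95,13 -> [0.0248, -0.0154, 0.2274] [13.0, 0.0, 0.1]
```

```bash
python3 -m pendant '[[0.36,[0.025,-0.015,0.04],[7,0,0]],[0.36,[0.025,-0.015,0.08],[13,0,0]],[0.36,[0.025,-0.015,0.12],[13,0,0]],[0.36,[0.025,-0.015,0.145],[13,0,0]],[0.36,[0.025,-0.015,0.165],[13,0,0]],[0.36,[0.025,-0.015,0.185],[13,0,0]],[0.36,[0.025,-0.015,0.205],[13,0,0]],[0.36,[0.025,-0.015,0.2275],[13,0,0]],[0.36,[0.025,-0.015,0.2275],[13,0,0]]]'; python3 to.py .455,-.22,.022,-95,13
```

```text
clock: 9.43
tool_pos: [0.4533, -0.2199, 0.0188]
orientation: [-167.2, -0.0, -94.8]
force: [0.5, -0.5, 0.6]
opening: 0.0597
gripper_force: 0.0
t 9.43 pos [ 0.4533 -0.2199  0.0188] rpy [-167.2   -0.   -94.8] j [ -3.  14. -46.   1. -18.  -3.] F [ 0.5 -0.5  0.6] open 0.0597 gf 0.0
.455,-.22,.022,-95,13 -> [-0.0001, -0.0024, -0.0028] [0.2, -0.0, 0.2]
```

```bash
python3 -m pendant '[[-0.4,[0,-0.001,-0.002],[0,0,0]],[-0.4,[0,-0.001,-0.002],[0,0,0]],[-0.4,[0,-0.001,-0.002],[0,0,0]],[-0.4,[0,-0.001,-0.002],[0,0,0]],[-0.4,[0,-0.001,-0.002],[0,0,0]],[-0.4,[0,-0.001,-0.002],[0,0,0]]]'; python3 to.py .455,-.22,.14,-95,13 .455,-.22,.14,-95,0
```

```text
clock: 9.93
tool_pos: [0.4559, -0.2201, 0.0252]
orientation: [-166.9, -0.0, -95.0]
force: [-1.7, 1.0, 7.7]
opening: 0.0447
gripper_force: 30.0
t 9.93 pos [ 0.4559 -0.2201  0.0252] rpy [-166.9   -0.   -95. ] j [ -3.  13. -45.   1. -19.  -3.] F [-1.7  1.   7.7] open 0.0447 gf 30.0
.455,-.22,.14,-95,13 -> [0.0, -0.0252, -0.112] [-0.1, -0.0, 0.0]
.455,-.22,.14,-95,0 -> [0.0, -0.0252, -0.112] [-13.1, -0.0, 0.0]
```

```bash
python3 -m pendant '[[-0.4,[0,-0.004,-0.02],[0,0,0]],[-0.4,[0,-0.012,-0.05],[0,0,0]],[-0.4,[0,-0.02,-0.09],[0,0,0]],[-0.4,[0,-0.03,-0.13],[0,0,0]],[-0.4,[0,-0.037,-0.165],[-7,0,0]],[-0.4,[0,-0.037,-0.165],[-13,0,0]],[-0.4,[0,-0.037,-0.165],[-13,0,0]]]'; python3 to.py .54,-.08,.18,-45 .558,.02,.12,1
```

```text
clock: 10.52
tool_pos: [0.4572, -0.2205, 0.1972]
orientation: [179.9, -0.1, -94.9]
force: [2.1, -1.2, -0.4]
opening: 0.0445
gripper_force: 30.0
t 10.52 pos [ 0.4572 -0.2205  0.1972] rpy [ 1.799e+02 -1.000e-01 -9.490e+01] j [ -3.   6. -23.   0. -61.  -1.] F [ 2.1 -1.2 -0.4] open 0.0445 gf 30.0
.54,-.08,.18,-45 -> [-0.1471, -0.0705, 0.0168] [0.1, -0.0, -49.9]
.558,.02,.12,1 -> [-0.2484, -0.08, 0.0767] [0.2, 0.0, -95.9]
```

```bash
python3 -m pendant '[[-0.4,[-0.025,-0.01,0],[0,0,-7]],[-0.4,[-0.05,-0.02,0],[0,0,-14]],[-0.4,[-0.075,-0.03,0],[0,0,-21]],[-0.4,[-0.1,-0.04,0],[0,0,-28]],[-0.4,[-0.125,-0.05,0],[0,0,-35]],[-0.4,[-0.15,-0.06,0],[0,0,-42]],[-0.4,[-0.175,-0.07,0.02],[0,0,-49]],[-0.4,[-0.2,-0.08,0.04],[0,0,-56]],[-0.4,[-0.225,-0.08,0.06],[0,0,-63]],[-0.4,[-0.248,-0.08,0.076],[0,0,-70]]]'; python3 -m pendant '[[-0.4,[0,0,0],[0,0,-7]],[-0.4,[0,0,0],[0,0,-14]],[-0.4,[0,0,0],[0,0,-21]],[-0.4,[0,0,0],[0,0,-26]],[-0.4,[0,0,0],[0,0,-26]]]'; python3 to.py .558,.02,.02,1
```

```text
clock: 11.35
tool_pos: [0.5548, 0.0214, 0.1154]
orientation: [180.0, 0.1, -24.7]
force: [0.2, -0.4, -0.4]
opening: 0.0445
gripper_force: 30.0
clock: 11.77
tool_pos: [0.5549, 0.0203, 0.1168]
orientation: [180.0, 0.0, 1.2]
force: [-0.3, -0.6, -0.3]
opening: 0.045
gripper_force: 30.0
t 11.77 pos [0.5549 0.0203 0.1168] rpy [180.    0.    1.2] j [ 22.  15. -23.  -0. -52.  69.] F [-0.3 -0.6 -0.3] open 0.045 gf 30.0
.558,.02,.02,1 -> [0.0031, 0.0003, 0.0968] [0.0, 0.0, 0.2]
```

```bash
python3 -m pendant '[[-0.4,[0.003,0,0.03],[0,0,0]],[-0.4,[0.003,0,0.06],[0,0,0]],[-0.4,[0.003,0,0.08],[0,0,0]],[-0.4,[0.003,0,0.09],[0,0,0]],[-0.4,[0.003,0,0.096],[0,0,0]],[-0.4,[0.003,0,0.096],[0,0,0]],[-0.4,[0.003,0,0.096],[0,0,0]]]'; python3 to.py
```

```text
clock: 12.35
tool_pos: [0.559, 0.0204, 0.0218]
orientation: [-180.0, -0.1, 1.0]
force: [0.4, 0.3, -0.4]
opening: 0.0448
gripper_force: 30.0
t 12.35 pos [0.559  0.0204 0.0218] rpy [-1.8e+02 -1.0e-01  1.0e+00] j [ 22.  22. -28.   0. -40.  69.] F [ 0.4  0.3 -0.4] open 0.0448 gf 30.0
```

```bash
python3 -m pendant '[[0.4,[0,0,0.002],[0,0,0]],[0.4,[0,0,0.002],[0,0,0]],[0.4,[0,0,0.002],[0,0,0]],[0.4,[0,0,0],[0,0,0]],[0.4,[0,0,-0.03],[0,0,0]],[0.4,[0,0,-0.06],[0,0,0]],[-1,[0,0,-0.06],[0,0,0]],[-1,[0,0.03,-0.06],[0,0,0]],[-1,[0,0.06,-0.06],[0,0,0]],[-1,[0,0.075,-0.06],[0,0,0]]]';python3 -m pendant '[[-1,[0,0,0],[0,0,0]],[-1,[0,0,0],[0,0,0]],[-1,[0,0,0],[0,0,0]],[-1,[0,0,0],[0,0,0]],[-1,[0,0,0.03],[0,0,0]],[-1,[0,0,0.06],[0,0,0]],[-1,[0,0,0.06],[0,0,0]]]'; python3 to.py .5565,.079,.021,1; python3 -c "
from h import *
shot('top','t2.png',(110,150,330,300),3)"
```

```text
clock: 13.18
tool_pos: [0.5596, -0.0564, 0.0818]
orientation: [-180.0, -0.1, 1.0]
force: [0.0, 0.3, -0.1]
opening: 0.0399
gripper_force: 0.0
clock: 13.77
tool_pos: [0.5562, -0.0544, 0.0166]
orientation: [180.0, 0.4, 1.0]
force: [-2.0, 0.6, -0.9]
opening: 0.0008
gripper_force: 0.0
t 13.77 pos [ 0.5562 -0.0544  0.0166] rpy [180.    0.4   1. ] j [ 14.  23. -28.  -0. -40.  77.] F [-2.   0.6 -0.9] open 0.0008 gf 0.0
.5565,.079,.021,1 -> [0.0026, -0.1334, -0.0045] [0.0, 0.4, -0.0]
```

View pics/t2.png

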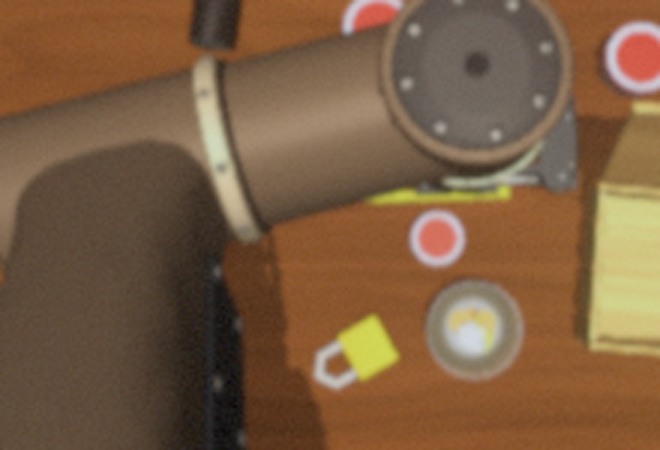

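```bash
python3 -m pendant '[[-1,[0.001,-0.015,-0.004],[0,0,0]],[-1,[0.001,-0.03,-0.004],[0,0,0]],[-1,[0.001,-0.045,-0.004],[0,0,0]],[-1,[0.001,-0.06,-0.004],[0,0,0]],[-1,[0.001,-0.075,-0.004],[0,0,0]],[-1,[0.001,-0.09,-0.004],[0,0,0]],[-1,[0.001,-0.105,-0.004],[0,0,0]],[-1,[0.001,-0.12,-0.004],[0,0,0]],[-1,[0.001,-0.133,-0.004],[0,0,0]],[-1,[0.001,-0.133,-0.004],[0,0,0]]]';  python3 to.py
```

```text
clock: 14.65
tool_pos: [0.5596, 0.0809, 0.0269]
orientation: [-179.9, -0.2, 1.1]
force: [0.9, 0.4, 0.4]
opening: 0.0007
gripper_force: 0.0
t 14.65 pos [0.5596 0.0809 0.0269] rpy [-179.9   -0.2    1.1] j [ 28.  22. -27.   0. -41.  63.] F [0.9 0.4 0.4] open 0.0007 gf 0.0
```

```bash
python3 -m pendant '[[-1,[0,0.03,0],[0,0,0]],[-1,[0,0.06,-0.04],[0,0,0]],[-1,[0,0.08,-0.08],[0,0,0]],[-1,[0,0.09,-0.12],[0,0,0]],[-1,[-0.01,0.11,-0.16],[0,0,7]],[0.23,[-0.03,0.13,-0.19],[0,0,14]],[0.23,[-0.05,0.15,-0.19],[0,0,21]],[0.23,[-0.07,0.18,-0.19],[0,0,28]],[0.23,[-0.09,0.21,-0.19],[0,0,35]],[0.23,[-0.1,0.24,-0.19],[0,0,42]]]';  python3 to.py .443,-.279,.2,-95,7
```

```text
clock: 15.48
tool_pos: [0.4602, -0.1645, 0.2167]
orientation: [-179.9, -0.1, -41.3]
force: [0.3, -0.2, -0.4]
opening: 0.0283
gripper_force: 0.0
t 15.48 pos [ 0.4602 -0.1645  0.2167] rpy [-1.799e+02 -1.000e-01 -4.130e+01] j [  3.   3. -23.  -0. -64.  45.] F [ 0.3 -0.2 -0.4] open 0.0283 gf 0.0
.443,-.279,.2,-95,7 -> [0.0626, 0.0974, 0.0166] [6.4, 3.3, 53.6]
```

```bash
cat > balls.py <<'E'
from h import *
import sys
R={"green":(45,85),"blue":(100,125),"yellow":(22,30)}
def find(cam,z,names):
    im,p=shot(cam); hsv=cv2.cvtColor(im,cv2.COLOR_BGR2HSV)
    for n in names:
        m=cv2.inRange(hsv,(R[n][0],110,60),(R[n][1],255,255)); k,l,s,c=cv2.connectedComponentsWithStats(m)
        for i in np.argsort(-s[1:,4])[:2]+1 if k>1 else []: print(n,s[i].tolist(),c[i].round(1),world(p,*c[i],z).round(4))
if __name__=="__main__": find(sys.argv[1],float(sys.argv[2]),sys.argv[3:])
E
python3 balls.py wrist .029 green blue; python3 balls.py side .023 yellow blue; python3 balls.py top .023 yellow
```

```text
green [319, 100, 39, 39, 1135] [338.  118.9] [ 0.4413 -0.2806  0.029 ]
blue [366, 51, 42, 42, 1384] [386.4  71.5] [ 0.4468 -0.3532  0.029 ]
yellow [294, 166, 33, 12, 238] [310.4 172.1] [0.765  0.1504 0.023 ]
yellow [229, 295, 17, 23, 118] [234.3 308.3] [ 0.3976 -0.3353  0.023 ]
blue [248, 299, 17, 14, 189] [256.  306.1] [ 0.4494 -0.3424  0.023 ]
blue [191, 158, 5, 3, 11] [193.2 159.4] [0.3774 0.3383 0.023 ]
yellow [50, 76, 67, 43, 1211] [79.2 96.8] [0.8548 0.446  0.023 ]
yellow [177, 106, 17, 42, 379] [185.  126.8] [0.767  0.1509 0.023 ]
```

```bash
python3 -c "
from h import *
a,_=shot('side');b,_=shot('top')
f=lambda im,x0,y0,x1,y1:cv2.resize(im[y0:y1,x0:x1],(390,400),interpolation=cv2.INTER_CUBIC)
cv2.imwrite('pics/c3.png',np.hstack([f(a,200,130,330,260),f(b,110,160,240,290)]))"
```

```text
(no output)
```

View pics/c3.png

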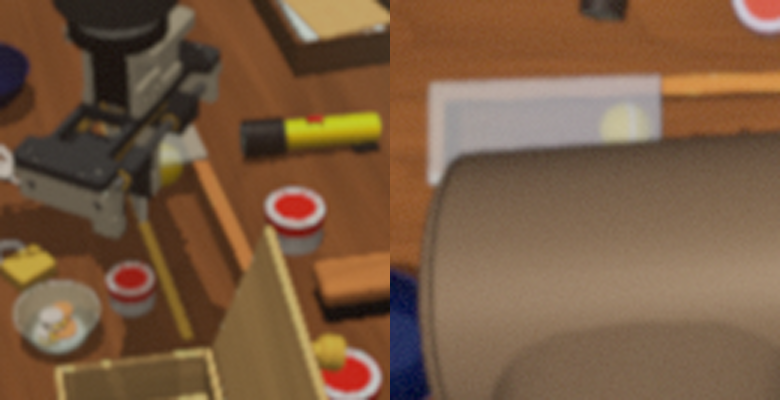

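```bash
python3 -m pendant '[[0.23,[0.02,0.03,0],[1,0,7]],[0.23,[0.04,0.06,0],[2,0.5,14]],[0.23,[0.062,0.096,0],[3,1,20]],[0.23,[0.062,0.096,0.01],[3.5,1.5,27]],[0.23,[0.062,0.096,0.016],[4,2,34]],[0.23,[0.062,0.096,0.016],[5,2.5,41]],[0.23,[0.062,0.096,0.016],[6,3,47]],[0.23,[0.062,0.096,0.016],[6.4,3.3,53.6]],[0.23,[0.062,0.096,0.016],[6.4,3.3,53.6]]]';  python3 to.py .4425,-.28,.021,-95,7
```

```text
clock: 16.48
tool_pos: [0.4465, -0.2756, 0.1991]
orientation: [-173.1, -0.0, -94.9]
force: [-0.8, 0.6, -0.3]
opening: 0.0536
gripper_force: 0.0
t 16.48 pos [ 0.4465 -0.2756  0.1991] rpy [-173.1   -0.   -94.9] j [-11.   4. -25.  -1. -54.   6.] F [-0.8  0.6 -0.3] open 0.0536 gf 0.0
.4425,-.28,.021,-95,7 -> [0.0046, 0.0252, 0.1763] [0.1, -0.0, 0.1]
```

```bash
python3 -m pendant '[[0.23,[0.0045,0.007,0.03],[0,0,0]],[0.23,[0.0045,0.012,0.06],[0,0,0]],[0.23,[0.0045,0.017,0.09],[0,0,0]],[0.23,[0.0045,0.02,0.12],[0,0,0]],[0.23,[0.0045,0.0225,0.145],[0,0,0]],[0.23,[0.0045,0.0245,0.165],[0,0,0]],[0.23,[0.0045,0.0255,0.176],[0,0,0]],[0.23,[0.0045,0.0255,0.176],[0,0,0]],[0.23,[0.0045,0.0255,0.176],[0,0,0]]]';  python3 to.py .4425,-.28,.021,-95,7
```

```text
clock: 17.23
tool_pos: [0.4422, -0.2804, 0.0208]
orientation: [-173.2, -0.1, -94.4]
force: [-0.4, -0.6, 0.2]
opening: 0.0538
gripper_force: 0.0
t 17.23 pos [ 0.4422 -0.2804  0.0208] rpy [-1.732e+02 -1.000e-01 -9.440e+01] j [-11.  17. -37.  -2. -29.   8.] F [-0.4 -0.6  0.2] open 0.0538 gf 0.0
.4425,-.28,.021,-95,7 -> [-0.0004, -0.0003, -0.0001] [0.2, 0.0, 0.6]
```

```bash
python3 -m pendant '[[-0.4,[0,0,0],[0,0,0]],[-0.4,[0,0,0],[0,0,0]],[-0.4,[0,0,0],[0,0,0]],[-0.4,[0,0,0],[0,0,0]],[-0.4,[0,-0.002,-0.02],[0,0,0]],[-0.4,[0,-0.006,-0.05],[0,0,0]],[-0.4,[0,-0.01,-0.09],[0,0,0]],[-0.4,[0,-0.015,-0.13],[0,0,0]],[-0.4,[0,-0.02,-0.17],[-6,0,0]],[-0.4,[0,-0.02,-0.18],[-7,0,0]]]'; python3 to.py .558,.02,.12,1
```

```text
clock: 18.07
tool_pos: [0.442, -0.2818, 0.209]
orientation: [-179.8, -0.2, -94.6]
force: [2.1, -0.8, 0.4]
opening: 0.0447
gripper_force: 30.0
t 18.07 pos [ 0.442  -0.2818  0.209 ] rpy [-179.8   -0.2  -94.6] j [-11.   7. -20.   0. -63.   6.] F [ 2.1 -0.8  0.4] open 0.0447 gf 30.0
.558,.02,.12,1 -> [-0.3105, -0.0911, 0.0881] [0.1, -0.3, -95.6]
```

```bash
python3 -m pendant '[[-0.4,[-0.03,-0.005,0],[0,0,-7]],[-0.4,[-0.06,-0.01,0],[0,0,-14]],[-0.4,[-0.09,-0.02,0],[0,0,-21]],[-0.4,[-0.12,-0.03,0],[0,0,-28]],[-0.4,[-0.15,-0.04,0],[0,0,-35]],[-0.4,[-0.18,-0.05,0],[0,0,-42]],[-0.4,[-0.21,-0.06,0.02],[0,0,-49]],[-0.4,[-0.24,-0.07,0.04],[0,0,-56]],[-0.4,[-0.27,-0.08,0.06],[0,0,-63]],[-0.4,[-0.3,-0.09,0.07],[0,0,-70]]]'; python3 -m pendant '[[-0.4,[0,0,0],[0,0,-7]],[-0.4,[0,0,0],[0,0,-14]],[-0.4,[0,0,0],[0,0,-21]],[-0.4,[0,0,0],[0,0,-25.5]],[-0.4,[0,0,0],[0,0,-25.5]]]'; python3 to.py .558,.02,.021,1
```

```text
clock: 18.9
tool_pos: [0.5532, 0.0123, 0.1303]
orientation: [179.9, 0.1, -24.3]
force: [0.7, -1.0, -0.8]
opening: 0.0445
gripper_force: 30.0
clock: 19.32
tool_pos: [0.554, 0.0111, 0.1323]
orientation: [180.0, 0.1, 1.0]
force: [0.5, -1.0, -0.9]
opening: 0.045
gripper_force: 30.0
t 19.32 pos [0.554  0.0111 0.1323] rpy [1.8e+02 1.0e-01 1.0e+00] j [ 21.  14. -22.   0. -54.  70.] F [ 0.5 -1.  -0.9] open 0.045 gf 30.0
.558,.02,.021,1 -> [0.0043, -0.0089, 0.1113] [0.0, 0.1, 0.0]
```

```bash
python3 -m pendant '[[-0.4,[0.004,0,0.03],[0,0,0]],[-0.4,[0.004,0,0.06],[0,0,0]],[-0.4,[0.004,0,0.085],[0,0,0]],[-0.4,[0.004,0,0.1],[0,0,0]],[-0.4,[0.004,0,0.11],[0,0,0]],[-0.4,[0.004,0,0.114],[0,0,0]],[-0.4,[0.004,0,0.114],[0,0,0]],[-0.4,[0.004,0,0.114],[0,0,0]]]'; python3 to.py; python3 -m pendant '[[0.4,[0,0,0.001],[0,0,0]],[0.4,[0,0,0.001],[0,0,0]],[0.4,[0,0,0.001],[0,0,0]],[0.4,[0,0,0],[0,0,0]],[0.4,[0,0,-0.03],[0,0,0]],[0.4,[0,0,-0.065],[0,0,0]],[-1,[0,0,-0.065],[0,0,0]],[-1,[0,0.03,-0.065],[0,0,0]],[-1,[0,0.06,-0.065],[0,0,0]],[-1,[0,0.075,-0.065],[0,0,0]]]';python3 -m pendant '[[-1,[0,0,0],[0,0,0]],[-1,[0,0,0],[0,0,0]],[-1,[0,0,0],[0,0,0]],[-1,[0,0,0],[0,0,0]],[-1,[0,0,0.03],[0,0,0]],[-1,[0,0,0.06],[0,0,0]],[-1,[0,0,0.06],[0,0,0]]]'; python3 to.py .5575,.079,.021,1
```

```text
clock: 19.98
tool_pos: [0.5586, 0.0111, 0.0189]
orientation: [180.0, -0.0, 0.8]
force: [-0.0, -0.2, -0.7]
opening: 0.0447
gripper_force: 30.0
t 19.98 pos [0.5586 0.0111 0.0189] rpy [180.   -0.    0.8] j [ 21.  22. -28.   0. -39.  70.] F [-0.  -0.2 -0.7] open 0.0447 gf 30.0
clock: 20.82
tool_pos: [0.5592, -0.0656, 0.0838]
orientation: [180.0, -0.0, 0.8]
force: [0.1, -0.3, -0.6]
opening: 0.0404
gripper_force: 0.0
clock: 21.4
tool_pos: [0.5555, -0.0636, 0.0185]
orientation: [179.9, 0.5, 0.8]
force: [-1.6, -0.2, -0.6]
opening: 0.0006
gripper_force: 0.0
t 21.4 pos [ 0.5555 -0.0636  0.0185] rpy [179.9   0.5   0.8] j [ 14.  23. -28.  -0. -40.  77.] F [-1.6 -0.2 -0.6] open 0.0006 gf 0.0
.5575,.079,.021,1 -> [0.004, -0.1426, -0.0027] [0.1, 0.5, -0.2]
```

```bash
python3 -m pendant '[[-1,[0.001,-0.015,0],[0,0,0]],[-1,[0.001,-0.03,0],[0,0,0]],[-1,[0.001,-0.045,0],[0,0,0]],[-1,[0.001,-0.06,0],[0,0,0]],[-1,[0.001,-0.075,0],[0,0,0]],[-1,[0.001,-0.09,0],[0,0,0]],[-1,[0.001,-0.105,0],[0,0,0]],[-1,[0.001,-0.12,0],[0,0,0]],[-1,[0.001,-0.135,0],[0,0,0]],[-1,[0.001,-0.144,0],[0,0,0]]]'; python3 -m pendant '[[-1,[0,0,0],[0,0,0]],[-1,[0,0,0],[0,0,0]]]';python3 -m pendant '[[-1,[0,0.03,0],[0,0,0]],[-1,[0,0.06,-0.04],[0,0,0]],[-1,[0,0.08,-0.08],[0,0,0]],[-1,[0,0.09,-0.12],[0,0,0]],[-1,[-0.01,0.11,-0.16],[0,0,7]],[0.4,[-0.03,0.13,-0.19],[0,0,14]],[0.4,[-0.05,0.15,-0.19],[0,0,21]],[0.4,[-0.07,0.18,-0.19],[0,0,28]],[0.4,[-0.09,0.21,-0.19],[0,0,35]],[0.4,[-0.1,0.24,-0.19],[0,0,42]]]'; python3 balls.py wrist .029 blue; python3 balls.py top .023 green ; python3 to.py .4485,-.3525,.2,-95,13
```

```text
clock: 22.23
tool_pos: [0.5586, 0.082, 0.0244]
orientation: [180.0, -0.0, 0.9]
force: [0.7, 0.2, 0.4]
opening: 0.0003
gripper_force: 0.0
clock: 22.4
tool_pos: [0.5582, 0.0807, 0.0236]
orientation: [180.0, 0.0, 0.9]
force: [0.7, -0.7, -1.0]
opening: 0.0004
gripper_force: 0.0
clock: 23.23
tool_pos: [0.4589, -0.1628, 0.2143]
orientation: [180.0, -0.0, -41.5]
force: [0.1, -0.1, -0.8]
opening: 0.0282
gripper_force: 0.0
blue [367, 48, 42, 43, 1409] [387.3  68.5] [ 0.4467 -0.3532  0.029 ]
t 23.33 pos [ 0.4592 -0.1646  0.2139] rpy [179.9   0.  -41.7] j [  3.   3. -23.   0. -63.  45.] F [0.4 0.6 0.4] open 0.0362 gf 0.0
.4485,-.3525,.2,-95,13 -> [0.1169, 0.1475, 0.0141] [12.1, 6.0, 53.1]
```

```bash
python3 -m pendant '[[0.36,[0.03,0.037,0],[1.5,0.5,7]],[0.36,[0.06,0.075,0],[3,1,14]],[0.36,[0.09,0.11,0],[5,2,20]],[0.36,[0.117,0.147,0.01],[7,3,27]],[0.36,[0.117,0.147,0.014],[8,4,34]],[0.36,[0.117,0.147,0.014],[10,5,41]],[0.36,[0.117,0.147,0.014],[11,5.5,47]],[0.36,[0.117,0.147,0.014],[12.1,6,53.1]],[0.36,[0.117,0.147,0.014],[12.1,6,53.1]]]';  python3 to.py .4485,-.3535,.022,-95,13
```

```text
clock: 24.08
tool_pos: [0.4517, -0.349, 0.1993]
orientation: [-167.0, 0.1, -94.8]
force: [-0.4, -0.1, -0.1]
opening: 0.0597
gripper_force: 0.0
t 24.08 pos [ 0.4517 -0.349   0.1993] rpy [-1.67e+02  1.00e-01 -9.48e+01] j [-21.   6. -22.  -5. -50.  18.] F [-0.4 -0.1 -0.1] open 0.0597 gf 0.0
.4485,-.3535,.022,-95,13 -> [0.005, 0.0425, 0.1722] [0.0, 0.1, 0.2]
```

```bash
python3 -m pendant '[[0.36,[0.005,0.01,0.03],[0,0,0]],[0.36,[0.005,0.018,0.06],[0,0,0]],[0.36,[0.005,0.025,0.09],[0,0,0]],[0.36,[0.005,0.031,0.12],[0,0,0]],[0.36,[0.005,0.036,0.145],[0,0,0]],[0.36,[0.005,0.0405,0.162],[0,0,0]],[0.36,[0.005,0.0425,0.172],[0,0,0]],[0.36,[0.005,0.0425,0.172],[0,0,0]],[0.36,[0.005,0.0425,0.172],[0,0,0]]]';  python3 to.py .4485,-.3535,.022,-95,13
```

```text
clock: 24.83
tool_pos: [0.45, -0.3538, 0.0224]
orientation: [-167.1, -0.0, -94.4]
force: [-0.5, -0.2, 0.4]
opening: 0.0596
gripper_force: 0.0
t 24.83 pos [ 0.45   -0.3538  0.0224] rpy [-167.1   -0.   -94.4] j [-21.  19. -32.  -8. -27.  24.] F [-0.5 -0.2  0.4] open 0.0596 gf 0.0
.4485,-.3535,.022,-95,13 -> [-0.0002, 0.0016, 0.0001] [0.1, 0.1, 0.6]
```

```bash
python3 -m pendant '[[-0.4,[0,0.001,0],[0,0,0]],[-0.4,[0,0.001,0],[0,0,0]],[-0.4,[0,0.001,0],[0,0,0]],[-0.4,[0,0.001,0],[0,0,0]],[-0.4,[0,0.001,0],[0,0,0]],[-0.4,[0,-0.006,-0.025],[0,0,0]],[-0.4,[0,-0.014,-0.06],[0,0,0]],[-0.4,[0,-0.023,-0.1],[0,0,0]],[-0.4,[0,-0.032,-0.14],[0,0,0]],[-0.4,[0,-0.04,-0.175],[-7,0,0]]]'; python3 to.py .45,-.2,.2,-95 .558,.015,.12,1
```

```text
clock: 25.67
tool_pos: [0.4468, -0.353, 0.2017]
orientation: [-173.1, 0.1, -94.6]
force: [1.1, 0.9, -1.6]
opening: 0.0449
gripper_force: 30.0
t 25.67 pos [ 0.4468 -0.353   0.2017] rpy [-1.731e+02  1.000e-01 -9.460e+01] j [-20.   8. -19.  -2. -56.  17.] F [ 1.1  0.9 -1.6] open 0.0449 gf 30.0
.45,-.2,.2,-95 -> [-0.1528, 0.0092, 0.0008] [-6.9, 0.1, 0.4]
.558,.015,.12,1 -> [-0.3756, -0.0709, 0.0914] [-5.3, -5.7, -95.5]
```

```bash
python3 -m pendant '[[-0.4,[-0.035,0.002,0],[-3,0,0]],[-0.4,[-0.07,0.004,0],[-7,0,0]],[-0.4,[-0.1,0.006,0],[-7,0,0]],[-0.4,[-0.13,0.008,0],[-7,0,0]],[-0.4,[-0.153,0.009,0],[-7,0,0]],[-0.4,[-0.153,0.009,0],[-7,0,0]]]'; python3 to.py .558,.015,.13,1
```

```text
clock: 26.17
tool_pos: [0.4525, -0.1973, 0.1971]
orientation: [179.7, 0.1, -94.3]
force: [-0.2, 0.4, -0.6]
opening: 0.0448
gripper_force: 30.0
t 26.17 pos [ 0.4525 -0.1973  0.1971] rpy [ 1.797e+02  1.000e-01 -9.430e+01] j [ -1.   5. -24.  -0. -62.  -3.] F [-0.2  0.4 -0.6] open 0.0448 gf 30.0
.558,.015,.13,1 -> [-0.2195, -0.0895, 0.0671] [0.1, 0.3, -95.3]
```

```bash
python3 -m pendant '[[-0.4,[-0.025,-0.01,0],[0,0,-7]],[-0.4,[-0.05,-0.02,0],[0,0,-14]],[-0.4,[-0.075,-0.03,0],[0,0,-21]],[-0.4,[-0.1,-0.04,0],[0,0,-28]],[-0.4,[-0.125,-0.05,0],[0,0,-35]],[-0.4,[-0.15,-0.06,0],[0,0,-42]],[-0.4,[-0.175,-0.07,0.02],[0,0,-49]],[-0.4,[-0.195,-0.08,0.04],[0,0,-56]],[-0.4,[-0.21,-0.085,0.06],[0,0,-63]],[-0.4,[-0.22,-0.09,0.067],[0,0,-70]]]'; python3 -m pendant '[[-0.4,[0,0,0],[0,0,-7]],[-0.4,[0,0,0],[0,0,-14]],[-0.4,[0,0,0],[0,0,-21]],[-0.4,[0,0,0],[0,0,-25.5]],[-0.4,[0,0,0],[0,0,-25.5]]]'; python3 to.py .558,.015,.018,1
```

```text
clock: 27.0
tool_pos: [0.5581, 0.0131, 0.1267]
orientation: [179.8, 0.5, -24.1]
force: [-0.4, -0.9, -1.5]
opening: 0.0445
gripper_force: 30.0
clock: 27.42
tool_pos: [0.5592, 0.0119, 0.1296]
orientation: [-179.9, 0.3, 1.2]
force: [-0.6, -0.1, -0.5]
opening: 0.0449
gripper_force: 30.0
t 27.42 pos [0.5592 0.0119 0.1296] rpy [-179.9    0.3    1.2] j [ 21.  15. -21.  -0. -54.  70.] F [-0.6 -0.1 -0.5] open 0.0449 gf 30.0
.558,.015,.018,1 -> [-0.0005, -0.0029, 0.1116] [-0.1, 0.3, 0.2]
```

```bash
python3 -m pendant '[[-0.4,[-0.001,0,0.03],[0,0,0]],[-0.4,[-0.001,0,0.06],[0,0,0]],[-0.4,[-0.001,0,0.085],[0,0,0]],[-0.4,[-0.001,0,0.1],[0,0,0]],[-0.4,[-0.001,0,0.108],[0,0,0]],[-0.4,[-0.001,0,0.111],[0,0,0]],[-0.4,[-0.001,0,0.111],[0,0,0]],[-0.4,[-0.001,0,0.111],[0,0,0]]]'; python3 to.py; python3 -m pendant '[[0.4,[0,0,0.001],[0,0,0]],[0.4,[0,0,0.001],[0,0,0]],[0.4,[0,0,0.001],[0,0,0]],[0.4,[0,0,0],[0,0,0]],[0.4,[0,0,-0.03],[0,0,0]],[0.4,[0,0,-0.065],[0,0,0]],[-1,[0,0,-0.065],[0,0,0]],[-1,[0,0.03,-0.065],[0,0,0]],[-1,[0,0.06,-0.065],[0,0,0]],[-1,[0,0.075,-0.065],[0,0,0]]]';python3 -m pendant '[[-1,[0,0,0],[0,0,0]],[-1,[0,0,0],[0,0,0]],[-1,[0,0,0],[0,0,0]],[-1,[0,0,0],[0,0,0]],[-1,[0,0,0.03],[0,0,0]],[-1,[0,0,0.06],[0,0,0]],[-1,[0,0,0.06],[0,0,0]]]'; python3 to.py .5575,.081,.021,1
```

```text
clock: 28.08
tool_pos: [0.5584, 0.0124, 0.0196]
orientation: [-179.9, 0.2, 1.0]
force: [0.3, -0.7, -0.2]
opening: 0.0445
gripper_force: 30.0
t 28.08 pos [0.5584 0.0124 0.0196] rpy [-179.9    0.2    1. ] j [ 21.  23. -28.  -0. -40.  70.] F [ 0.3 -0.7 -0.2] open 0.0445 gf 30.0
clock: 28.92
tool_pos: [0.5594, -0.0645, 0.0842]
orientation: [-179.9, 0.2, 1.0]
force: [-0.3, 0.1, 0.7]
opening: 0.0399
gripper_force: 0.0
clock: 29.5
tool_pos: [0.5555, -0.0623, 0.019]
orientation: [-179.9, 0.7, 1.0]
force: [-2.0, -1.2, -0.7]
opening: 0.0005
gripper_force: 0.0
t 29.5 pos [ 0.5555 -0.0623  0.019 ] rpy [-179.9    0.7    1. ] j [ 14.  23. -27.  -0. -41.  78.] F [-2.  -1.2 -0.7] open 0.0005 gf 0.0
.5575,.081,.021,1 -> [0.0045, -0.1433, -0.0019] [-0.1, 0.7, 0.0]
```

Push, retreat, then go toward the tin (view it first from the wrist).

```bash
python3 -m pendant '[[-1,[0.001,-0.015,0],[0,0,0]],[-1,[0.001,-0.03,0],[0,0,0]],[-1,[0.001,-0.045,0],[0,0,0]],[-1,[0.001,-0.06,0],[0,0,0]],[-1,[0.001,-0.075,0],[0,0,0]],[-1,[0.001,-0.09,0],[0,0,0]],[-1,[0.001,-0.105,0],[0,0,0]],[-1,[0.001,-0.12,0],[0,0,0]],[-1,[0.001,-0.135,0],[0,0,0]],[-1,[0.001,-0.144,0],[0,0,0]]]'; python3 -m pendant '[[-1,[0,0,0],[0,0,0]],[-1,[0,0,0],[0,0,0]]]';python3 -m pendant '[[-1,[0,0.03,0],[0,0,0]],[-1,[0,0.06,-0.04],[0,0,0]],[-1,[-0.02,0.08,-0.08],[0,0,0]],[0.5,[-0.06,0.09,-0.12],[0,0,0]],[0.5,[-0.1,0.1,-0.16],[0,0,0]],[0.5,[-0.13,0.11,-0.19],[0,0,0]],[0.5,[-0.13,0.11,-0.2],[0,0,0]],[0.5,[-0.13,0.11,-0.2],[0,0,0]],[0.5,[-0.13,0.11,-0.2],[0,0,0]]]'; python3 to.py;python3 - <<'E'
from h import *
im,p=shot("wrist","w4.png",None,1.5); np.save("w4p.npy",p,allow_pickle=True)
E
```

```text
clock: 30.33
tool_pos: [0.5581, 0.0833, 0.0253]
orientation: [-179.9, 0.2, 1.1]
force: [0.0, -0.3, 0.7]
opening: 0.0002
gripper_force: 0.0
clock: 30.5
tool_pos: [0.5576, 0.082, 0.0244]
orientation: [-179.9, 0.3, 1.1]
force: [0.4, -0.2, 0.5]
opening: 0.0005
gripper_force: 0.0
clock: 31.25
tool_pos: [0.4301, -0.0322, 0.2282]
orientation: [-179.8, -0.1, 1.0]
force: [0.0, 0.0, 0.3]
opening: 0.035
gripper_force: 0.0
t 31.25 pos [ 0.4301 -0.0322  0.2282] rpy [-1.798e+02 -1.000e-01  1.000e+00] j [ 22.  -3. -28.  -0. -65.  69.] F [0.  0.  0.3] open 0.035 gf 0.0
```

View pics/w4.png

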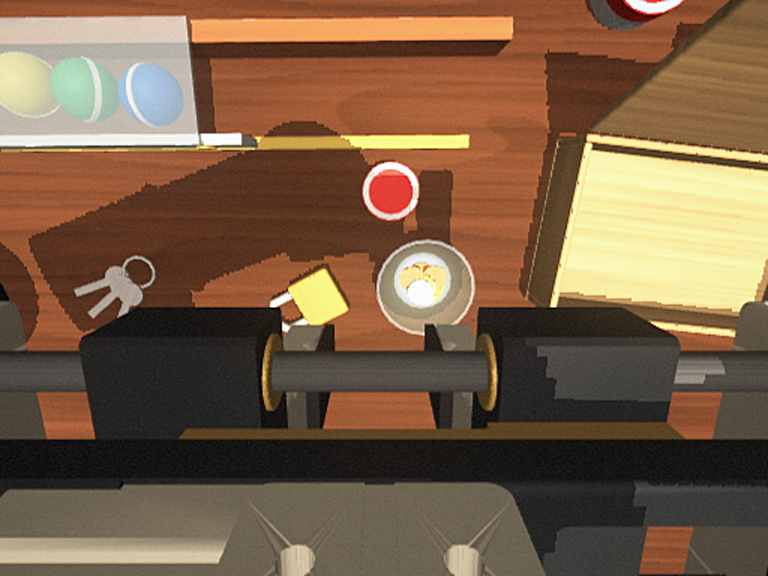

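```bash
python3 - <<'E'
from h import *
p=np.load("w4p.npy",allow_pickle=True).item()
for n,u,v,z in [("tin",391,191,.03),("blue",152,95,.025),("glass far",187,16,.051),("glass near",199,147,.051),("door",252,134,.045)]:
    print(n,world(p,(u+.5)/1.5-.5,(v+.5)/1.5-.5,z).round(4))
E
python3 to.py .484,-.04,.1,1 .484,-.04,.009,1
```

```text
tin [ 0.4833 -0.0395  0.03  ]
blue [0.5534 0.1495 0.025 ]
glass far [0.601  0.1063 0.051 ]
glass near [0.5137 0.1054 0.051 ]
door [0.5241 0.0669 0.045 ]
t 31.3 pos [ 0.4304 -0.0318  0.2263] rpy [-1.798e+02  1.000e-01  1.000e+00] j [ 22.  -3. -28.  -0. -65.  69.] F [-0.6  0.2 -0.6] open 0.0387 gf 0.0
.484,-.04,.1,1 -> [0.0535, 0.0095, 0.1262] [-0.2, 0.1, -0.0]
.484,-.04,.009,1 -> [0.0536, 0.0098, 0.2172] [-0.2, 0.1, -0.0]
```

```bash
python3 -m pendant '[[0.5,[0.02,0.004,0.04],[0,0,0]],[0.5,[0.04,0.008,0.08],[0,0,0]],[0.5,[0.053,0.0095,0.12],[0,0,0]],[0.5,[0.053,0.0095,0.15],[0,0,0]],[0.5,[0.053,0.0095,0.175],[0,0,0]],[0.5,[0.053,0.0095,0.195],[0,0,0]],[0.5,[0.053,0.0095,0.21],[0,0,0]],[0.5,[0.053,0.0095,0.217],[0,0,0]],[0.5,[0.053,0.0095,0.217],[0,0,0]]]'; python3 -m pendant '[[-0.4,[0,0,0],[0,0,0]],[-0.4,[0,0,0],[0,0,0]],[-0.4,[0,0,0],[0,0,0]],[-0.4,[0,0,0],[0,0,0]],[-0.4,[0,0,0],[0,0,0]],[-0.4,[0,0,0],[0,0,0]]]';python3 to.py .558,.015,.1,1
```

```text
clock: 32.05
tool_pos: [0.4808, -0.0402, 0.0044]
orientation: [-180.0, 0.6, 1.0]
force: [-0.9, -0.7, 0.1]
opening: 0.0655
gripper_force: 0.0
clock: 32.55
tool_pos: [0.4832, -0.0393, 0.0079]
orientation: [-179.9, 0.2, 1.0]
force: [-0.5, 0.9, 7.0]
opening: 0.045
gripper_force: 30.0
t 32.55 pos [ 0.4832 -0.0393  0.0079] rpy [-179.9    0.2    1. ] j [ 19.  18. -38.  -0. -34.  73.] F [-0.5  0.9  7. ] open 0.045 gf 30.0
.558,.015,.1,1 -> [0.0755, -0.0532, -0.0922] [-0.1, 0.2, 0.0]
```

```bash
python3 -m pendant '[[-0.4,[0,0,-0.03],[0,0,0]],[-0.4,[0,0,-0.06],[0,0,0]],[-0.4,[0.02,-0.015,-0.07],[0,0,0]],[-0.4,[0.04,-0.03,-0.07],[0,0,0]],[-0.4,[0.06,-0.045,-0.07],[0,0,0]],[-0.4,[0.0755,-0.053,-0.07],[0,0,0]],[-0.4,[0.0755,-0.053,-0.07],[0,0,0]],[-0.4,[0.0755,-0.053,-0.07],[0,0,0]]]'; python3 to.py .558,.015,.009,1
```

```text
clock: 33.22
tool_pos: [0.5575, 0.0151, 0.0763]
orientation: [-179.9, 0.3, 1.0]
force: [-0.7, 0.1, -0.9]
opening: 0.0457
gripper_force: 30.0
t 33.22 pos [0.5575 0.0151 0.0763] rpy [-179.9    0.3    1. ] j [ 22.  18. -25.  -0. -47.  70.] F [-0.7  0.1 -0.9] open 0.0457 gf 30.0
.558,.015,.009,1 -> [0.0009, 0.0002, 0.0673] [-0.1, 0.3, 0.0]
```

```bash
python3 -m pendant '[[-0.4,[0.001,0,0.025],[0,0,0]],[-0.4,[0.001,0,0.045],[0,0,0]],[-0.4,[0.001,0,0.058],[0,0,0]],[-0.4,[0.001,0,0.064],[0,0,0]],[-0.4,[0.001,0,0.067],[0,0,0]],[-0.4,[0.001,0,0.067],[0,0,0]],[-0.4,[0.001,0,0.067],[0,0,0]]]'; python3 to.py; python3 -m pendant '[[0.4,[0,0,0],[0,0,0]],[0.4,[0,0,0],[0,0,0]],[0.4,[0,0,0],[0,0,0]],[0.4,[0,0,0],[0,0,0]],[0.4,[0,0,-0.03],[0,0,0]],[0.4,[0,0,-0.06],[0,0,0]],[-1,[0,0,-0.06],[0,0,0]],[-1,[0,0.03,-0.06],[0,0,0]],[-1,[0,0.06,-0.06],[0,0,0]],[-1,[0,0.075,-0.06],[0,0,0]]]';python3 -m pendant '[[-1,[0,0,0],[0,0,0]],[-1,[0,0,0],[0,0,0]],[-1,[0,0,0],[0,0,0]],[-1,[0,0,0],[0,0,0]],[-1,[0,0,0.025],[0,0,0]],[-1,[0,0,0.05],[0,0,0]],[-1,[0,0,0.05],[0,0,0]]]'; python3 to.py .558,.081,.014,1
```

```text
clock: 33.8
tool_pos: [0.5583, 0.0148, 0.0104]
orientation: [-179.9, 0.3, 1.0]
force: [-0.4, 1.2, -0.8]
opening: 0.0452
gripper_force: 30.0
t 33.8 pos [0.5583 0.0148 0.0104] rpy [-179.9    0.3    1. ] j [ 21.  23. -28.  -0. -39.  70.] F [-0.4  1.2 -0.8] open 0.0452 gf 30.0
clock: 34.63
tool_pos: [0.5596, -0.0619, 0.07]
orientation: [-179.9, 0.3, 1.0]
force: [0.2, 0.6, -0.9]
opening: 0.04
gripper_force: 0.0
clock: 35.22
tool_pos: [0.5565, -0.0597, 0.0158]
orientation: [-179.9, 0.7, 1.0]
force: [-0.4, -1.0, -0.3]
opening: 0.0009
gripper_force: 0.0
t 35.22 pos [ 0.5565 -0.0597  0.0158] rpy [-179.9    0.7    1. ] j [ 14.  23. -27.  -0. -40.  78.] F [-0.4 -1.  -0.3] open 0.0009 gf 0.0
.558,.081,.014,1 -> [0.004, -0.1406, 0.0019] [-0.1, 0.7, 0.0]
```

```bash
python3 -m pendant '[[-1,[0,-0.015,0.004],[0,0,0]],[-1,[0,-0.03,0.004],[0,0,0]],[-1,[0,-0.045,0.004],[0,0,0]],[-1,[0,-0.06,0.004],[0,0,0]],[-1,[0,-0.075,0.004],[0,0,0]],[-1,[0,-0.09,0.004],[0,0,0]],[-1,[0,-0.105,0.004],[0,0,0]],[-1,[0,-0.12,0.004],[0,0,0]],[-1,[0,-0.132,0.004],[0,0,0]],[-1,[0,-0.141,0.004],[0,0,0]]]'; python3 -m pendant '[[-1,[0,0,0],[0,0,0]],[-1,[0,0,0],[0,0,0]],[-1,[0,0,0],[0,0,0]]]';python3 -m pendant '[[-1,[0,0.03,0],[0,0,0]],[-1,[0,0.06,-0.04],[0,0,0]],[-1,[-0.02,0.08,-0.08],[0,0,0]],[-1,[-0.06,0.09,-0.12],[0,0,0]],[-1,[-0.1,0.1,-0.16],[0,0,0]],[-1,[-0.13,0.11,-0.19],[0,0,0]],[-1,[-0.13,0.11,-0.2],[0,0,0]],[-1,[-0.13,0.11,-0.2],[0,0,0]],[-1,[-0.13,0.11,-0.2],[0,0,0]]]'; python3 to.py;python3 - <<'E'
from h import *
im,p=shot("wrist","w5.png",None,1.5); np.save("w5p.npy",p,allow_pickle=True)
E
```

```text
clock: 36.05
tool_pos: [0.5572, 0.0823, 0.0167]
orientation: [-179.9, 0.3, 1.1]
force: [0.3, -0.4, 1.2]
opening: 0.0007
gripper_force: 0.4
clock: 36.3
tool_pos: [0.5568, 0.0805, 0.0159]
orientation: [-179.9, 0.3, 1.0]
force: [-1.1, 0.6, -0.3]
opening: 0.0004
gripper_force: 0.0
clock: 37.05
tool_pos: [0.4297, -0.0328, 0.2199]
orientation: [-179.8, -0.1, 1.0]
force: [1.5, 0.2, -0.9]
opening: 0.0006
gripper_force: 0.0
t 37.05 pos [ 0.4297 -0.0328  0.2199] rpy [-1.798e+02 -1.000e-01  1.000e+00] j [ 22.  -3. -29.  -0. -64.  69.] F [ 1.5  0.2 -0.9] open 0.0006 gf 0.0
```

View pics/w5.png

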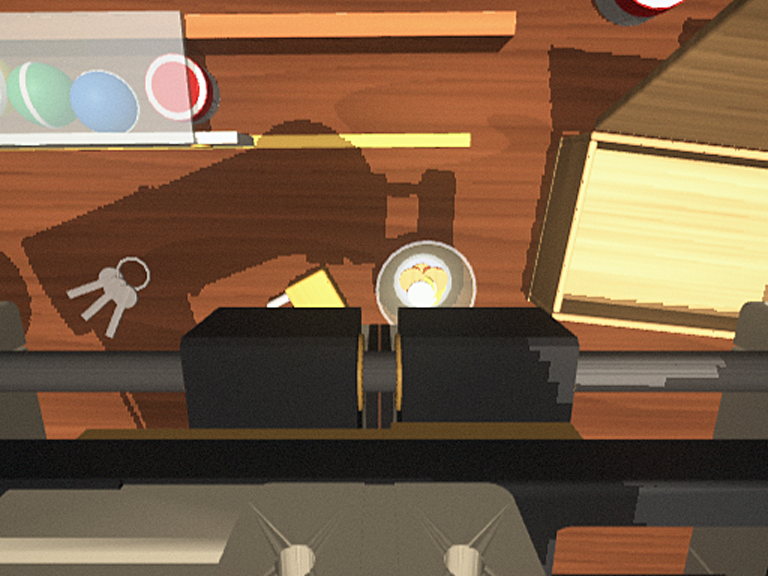

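```bash
python3 - <<'E'
from h import *
p=np.load("w5p.npy",allow_pickle=True).item()
for n,u,v,z in [("tin top",176.5,87,.03),("tin right edge",207,87,.03),("blue",104,102,.023),("glass near",193,142,.051),("glass far",181,11,.051),("door",239,134,.045)]:
    print(n,world(p,(u+.5)/1.5-.5,(v+.5)/1.5-.5,z).round(4))
E
python3 to.py .4,-.28,.25,-5
```

```text
tin top [0.5568 0.1232 0.03  ]
tin right edge [0.5571 0.1002 0.03  ]
blue [0.5463 0.1835 0.023 ]
glass near [0.5162 0.1055 0.051 ]
glass far [0.6009 0.1061 0.051 ]
door [0.5228 0.0735 0.045 ]
t 37.1 pos [ 0.4299 -0.0324  0.2181] rpy [-1.798e+02  1.000e-01  1.000e+00] j [ 22.  -3. -29.  -0. -64.  69.] F [0.2 0.6 0.5] open 0.0006 gf 0.0
.4,-.28,.25,-5 -> [-0.0342, 0.247, -0.0327] [-0.2, 0.1, 6.0]
```

```bash
python3 - <<'E'
from h import *
p=np.load("w2p.npy",allow_pickle=True).item()
print(world(p,53,90,.15), np.array(pix(p,[.595,-.2956,.15]))*1.5)
E
python3 -m pendant '[[0.3,[0.03,0.03,-0.03],[0,0,3]],[0.3,[0.06,0.06,-0.05],[0,0,6]],[0.3,[0.09,0.1,-0.07],[0,0,6]],[0.3,[0.12,0.14,-0.07],[0,0,6]],[0.3,[0.14,0.18,-0.07],[0,0,6]],[0.3,[0.15,0.22,-0.07],[0,0,6]],[0.3,[0.16,0.26,-0.07],[0,0,6]],[0.3,[0.16,0.26,-0.07],[0,0,6]],[0.3,[0.16,0.26,-0.07],[0,0,6]],[0.3,[0.16,0.26,-0.07],[0,0,6]]]'; python3 to.py .596,-.2956,.135,-5
```

```text
[ 0.6033999  -0.29627388  0.15      ] [ 94.25339596 134.80896278]
clock: 37.93
tool_pos: [0.5949, -0.2913, 0.2808]
orientation: [-179.9, 0.6, -5.2]
force: [-0.8, 0.9, -0.5]
opening: 0.0562
gripper_force: 0.0
t 37.93 pos [ 0.5949 -0.2913  0.2808] rpy [-179.9    0.6   -5.2] j [ -9.  18.   4.  -0. -77.  94.] F [-0.8  0.9 -0.5] open 0.0562 gf 0.0
.596,-.2956,.135,-5 -> [0.0031, 0.0045, 0.1458] [-0.1, 0.6, -0.2]
```

```bash
python3 -m pendant '[[0.3,[0.004,0.004,0.04],[0,0,0]],[0.3,[0.004,0.004,0.075],[0,0,0]],[0.3,[0.004,0.004,0.1],[0,0,0]],[0.3,[0.004,0.004,0.12],[0,0,0]],[0.3,[0.004,0.004,0.135],[0,0,0]],[0.3,[0.004,0.004,0.145],[0,0,0]],[0.3,[0.004,0.004,0.145],[0,0,0]],[0.3,[0.004,0.004,0.145],[0,0,0]]]'; python3 -m pendant '[[-0.6,[0,0,0],[0,0,0]],[-0.6,[0,0,0],[0,0,0]],[-0.6,[0,0,0],[0,0,0]],[-0.6,[0,0,0],[0,0,0]],[-0.6,[0,0,0],[0,0,0]],[-0.6,[0,0,0],[0,0,0]],[-0.6,[0,0,0],[0,0,0]]]'; python3 to.py
```

```text
clock: 38.6
tool_pos: [0.5978, -0.2927, 0.1396]
orientation: [-179.9, 0.4, -4.9]
force: [0.2, 0.4, 0.7]
opening: 0.0568
gripper_force: 0.0
clock: 39.18
tool_pos: [0.5977, -0.2962, 0.1411]
orientation: [179.8, 0.3, -5.0]
force: [-1.0, -12.1, -1.0]
opening: 0.0267
gripper_force: 30.0
t 39.18 pos [ 0.5977 -0.2962  0.1411] rpy [179.8   0.3  -5. ] j [-10.  23.  -7.   0. -60.  94.] F [ -1.  -12.1  -1. ] open 0.0267 gf 30.0
```

```bash
python3 -m pendant '[[-0.6,[-0.006,0,-0.005],[0,0,0]],[-0.6,[-0.015,0,-0.0105],[0,0,0]],[-0.6,[-0.024,0,-0.0155],[0,0,0]],[-0.6,[-0.033,0,-0.02],[0,0,0]],[-0.6,[-0.043,0,-0.023],[0,0,0]],[-0.6,[-0.053,0,-0.0255],[0,0,0]],[-0.6,[-0.063,0,-0.027],[0,0,0]],[-0.6,[-0.0735,0,-0.028],[0,0,0]],[-0.6,[-0.0835,0,-0.0275],[0,0,0]],[-0.6,[-0.094,0,-0.0265],[0,0,0]]]'; python3 -m pendant '[[-0.6,[-0.01,0,0.002],[0,0,0]],[-0.6,[-0.02,0,0.005],[0,0,0]],[-0.6,[-0.0295,0,0.0085],[0,0,0]],[-0.6,[-0.039,0,0.013],[0,0,0]],[-0.6,[-0.0475,0,0.0185],[0,0,0]],[-0.6,[-0.056,0,0.0245],[0,0,0]],[-0.6,[-0.0635,0,0.0315],[0,0,0]],[-0.6,[-0.071,0,0.039],[0,0,0]],[-0.6,[-0.0775,0,0.047],[0,0,0]],[-0.6,[-0.083,0,0.0555],[0,0,0]]]'; python3 to.py
```

```text
clock: 40.02
tool_pos: [0.5043, -0.2874, 0.1679]
orientation: [179.9, 0.2, -5.0]
force: [1.8, -12.6, -6.3]
opening: 0.0269
gripper_force: 30.0
clock: 40.85
tool_pos: [0.4214, -0.2796, 0.113]
orientation: [179.9, 0.2, -4.9]
force: [-0.9, -11.2, 0.7]
opening: 0.0267
gripper_force: 30.0
t 40.85 pos [ 0.4214 -0.2796  0.113 ] rpy [179.9   0.2  -4.9] j [-11.  11. -29.   0. -50.  96.] F [ -0.9 -11.2   0.7] open 0.0267 gf 30.0
```

```bash
python3 -m pendant '[[-0.6,[-0.005,0,0.009],[0,0,0]],[-0.6,[-0.009,0,0.018],[0,0,0]],[-0.6,[-0.009,0,0.02],[0,0,0]],[-0.6,[-0.009,0,0.02],[0,0,0]]]'; python3 -m pendant '[[0.2,[0,0,0],[0,0,0]],[0.2,[0,0,0],[0,0,0]],[0.2,[0,0,0],[0,0,0]],[0.2,[0,0,0],[0,0,0]],[0.2,[0,0,0],[0,0,0]],[0.2,[0,0,-0.02],[0,0,0]],[0.2,[0,0,-0.05],[0,0,0]],[0.2,[0,0,-0.08],[0,0,0]],[0.2,[0,0,-0.12],[0,0,0]],[0.2,[0,0,-0.15],[0,0,0]]]'; python3 -m pendant '[[0.2,[-0.03,0.04,-0.01],[0,0,0]],[0.2,[-0.03,0.08,-0.03],[0,0,0]],[0.2,[-0.03,0.12,-0.03],[0,0,0]],[0.2,[-0.03,0.16,-0.03],[0,0,0]],[0.2,[-0.03,0.2,-0.03],[0,0,0]],[0.2,[-0.03,0.22,-0.03],[0,0,0]],[0.2,[-0.03,0.22,-0.03],[0,0,0]],[0.2,[-0.03,0.22,-0.03],[0,0,0]]]'; python3 to.py; python3 -c "
from h import *
a,_=shot('side');b,_=shot('top')
f=lambda im,x0,y0,x1,y1:cv2.resize(im[y0:y1,x0:x1],(400,400),interpolation=cv2.INTER_CUBIC)
cv2.imwrite('pics/c6.png',np.hstack([f(a,180,130,360,340),f(b,110,120,390,320)]))"
```

```text
clock: 41.18
tool_pos: [0.4121, -0.2788, 0.0938]
orientation: [179.9, 0.3, -4.9]
force: [-5.5, -8.7, 9.4]
opening: 0.0271
gripper_force: 30.0
clock: 42.02
tool_pos: [0.4134, -0.2773, 0.2448]
orientation: [-180.0, 0.2, -4.9]
force: [1.3, -0.2, 0.1]
opening: 0.0529
gripper_force: 0.0
clock: 42.68
tool_pos: [0.3637, -0.4947, 0.2705]
orientation: [-179.9, 0.4, -5.1]
force: [1.1, 1.3, -0.2]
opening: 0.0525
gripper_force: 0.0
t 42.68 pos [ 0.3637 -0.4947  0.2705] rpy [-179.9    0.4   -5.1] j [-35.  14.  -3.   0. -73. 120.] F [ 1.1  1.3 -0.2] open 0.0525 gf 0.0
```

View pics/c6.png

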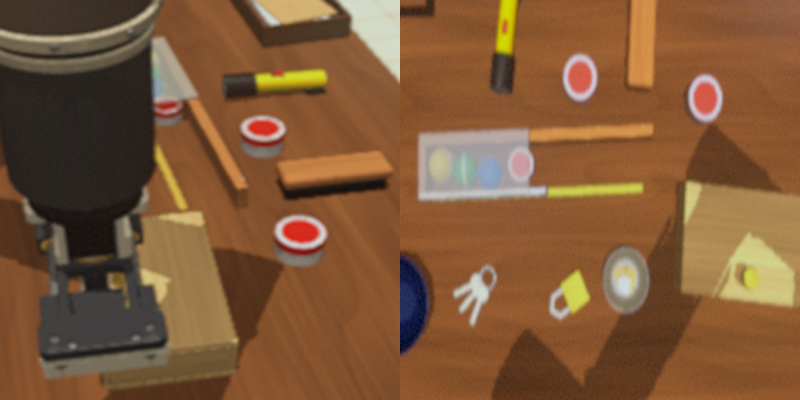

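```bash
python3 - <<'E'
from h import *
p=viewer.camera_params("top")
z=lambda a,b,h:world(p,110+(a-400)*.7,120+b*.5,h)
print("tin",z(521,164,.03),"knob",z(750,278,.111))
E
python3 -m pendant '[[0.2,[0,0,0],[0,0,0]],[0.2,[0,0,0],[0,0,0]],[0.2,[0,0,0],[0,0,0]]]'; python3 -c "
from plant import workorder; print(workorder.close_job())"
```

```text
tin [0.55787927 0.12087129 0.03      ] knob [ 0.40953183 -0.27718798  0.111     ]
clock: 43.03
tool_pos: [0.3648, -0.493, 0.2725]
orientation: [-180.0, 0.3, -4.9]
force: [0.2, 1.3, 0.3]
opening: 0.0525
gripper_force: 0.0
the job is handed in; nothing more can be done
None
```

The job is handed in: the last pictures show all three balls and the small tin behind the door under the glass, the box lid shut, and the other things in view where they were; the judging result was not shown.

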